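# Fold away and latch the griddle splash guard

### The job

Fold the three-leaf splash guard away, leaf by leaf from its free end: first the end leaf flat against the middle leaf, then that pair flat against the first leaf, and only then swing the folded guard round to park fully home over its foot plate. Last, swing the latch hook through the eye on the guard's end until it is fully home. Leave the other things on the counter where they are.

Things in the scene. Friction and masses are not known exactly. Their poses are not given: they have to be found in the camera images.
- guard_base: foot plate of the folding splash guard, dark steel, bolted down, 195 x 75 x 6 mm; origin on the counter on the axis of the first hinge, z up; the plate and the folded guard run along its +x; its +y is the side on which leaves 2 and 3 come to lie when folded. A post beside the far end of the plate carries the hook
- leaf1 (a joint): angle of leaf 1 (the leaf hinged to the foot plate), rad: 0 = leaf along the base's +y, grows clockwise seen from above, end stop 1.571 = parked along the base's +x, over the plate. All hinges are vertical and stiff: they stay where left. This one needs 0.35 N m
- leaf2 (a joint): angle of leaf 2 against leaf 1, rad: 0 = in line with it, grows anticlockwise from above, end stop 3.142 = folded flat beside leaf 1. Needs 0.14 N m
- leaf3 (a joint): angle of leaf 3 (the free end leaf) against leaf 2, rad: 0 = in line, grows clockwise from above, end stop 3.142 = folded flat on the side of leaf 2 that faces away from leaf 1. Needs 0.05 N m. Folded, the three leaves lie parallel, 24 mm apart centre to centre, 100 mm long
- hook (a joint): angle of the latch hook about its upright pivot, rad: 0 = fully open (hook swung away from the guard), grows anticlockwise from above, end stop 1.6 = closed, its bend through the eye of the folded and parked guard. Needs 0.10 N m
- leaf1_hinge (a point): on the axis of the first hinge (foot plate to leaf 1), 120 mm above the counter
- leaf2_hinge (a point): on the axis of the hinge between leaf 1 and leaf 2, 120 mm above the counter, 100 mm from the first hinge
- leaf3_hinge (a point): on the axis of the hinge between leaf 2 and leaf 3, 120 mm above the counter, 100 mm along from the second hinge
- leaf1_pin (a point): centre of the top of leaf 1's upright black pin (14 mm thick, standing 40 mm up from the leaf's top edge, from 82 to 122 mm above the counter), 50 mm along the leaf from its hinge. Every leaf panel is 8 mm thick and spans heights 12 to 82 mm. Nothing of the folded guard but the pins rises above 82 mm, and the pins stay at least 40 mm apart, centre to centre
- leaf2_pin (a point): the same for leaf 2: pin of the same size, 85 mm along the leaf from its hinge, near leaf 3's hinge
- leaf3_pin (a point): the same for leaf 3: pin of the same size, 85 mm along the leaf from its hinge, near its free end. Pushing this pin towards the other folded leaves and on swings the whole folded packet
- eye (a point): centre of the steel eye (ring) on the free end of leaf 3, 45 mm above the counter, 26 mm beyond the leaf's end; inner diameter 32 mm, wire 8 mm; the ring stands upright, square to the leaf, so one passes through it along the leaf's length
- hook_pivot (a point): on the hook's upright pivot axis, 120 mm above the counter (the hub itself ends at 54 mm)
- hook_pin (a point): centre of the top of the hook's upright black pin (14 mm thick, top 122 mm above the counter, free down to 50 mm), 50 mm from the pivot
- hook_tip (a point): tip of the curved latch hook, 45 mm above the counter; 8 mm round bar, bent to an arc of 78 mm radius about the pivot
- hook_bend (a point): point on the hook's arc 16 mm before the tip; it lies at the centre of the eye when the hook is fully home
- jar: squat glass jar with steel lid, 60 mm across, 85 mm tall; loose bystander, not to be disturbed; origin at the centre of its underside
- can: can with paper label, 58 mm across, 80 mm tall; loose bystander, not to be disturbed; origin at the centre of its underside
- shaker: aluminium shaker, 52 mm across, 85 mm tall; loose bystander, not to be disturbed; origin at the centre of its underside
- bowl: small steel bowl, 130 mm across, 50 mm tall; loose bystander, not to be disturbed; origin at the centre of its underside
- squeeze: white squeeze bottle, 58 mm across, 165 mm tall; loose bystander, not to be disturbed; origin at the centre of its underside
- cup: straight steel cup standing upright, 60 mm across, 110 mm tall; loose bystander, not to be disturbed; origin at the centre of its underside
- turner: griddle turner lying on the counter, 0.28 m long; loose bystander, not to be disturbed; origin on its underside, handle towards its -x
- ladle: long spoon lying on the counter, about 0.2 m long; loose bystander, not to be disturbed; origin on its underside, handle towards its -x

How it is judged:
On the way, in this order (a step that is already met when the one before it is completed fails the run):
1. the end leaf is folded flat against the middle leaf, the middle leaf still open and the guard not yet parked (value of joint leaf3 above 3 rad and value of joint leaf2 below 1.8 rad and value of joint leaf1 below 1.2 rad), for 0.2 s.
2. the folded pair is folded flat against the first leaf, before the guard is parked (value of joint leaf3 above 2.9 rad and value of joint leaf2 above 3 rad and value of joint leaf1 below 1.3 rad), for 0.2 s.
3. the folded guard is parked over its foot plate, the hook still open (value of joint each of leaf3, leaf2 above 2.9 rad and value of joint leaf1 above 1.48 rad and value of joint hook below 1.2 rad), for 0.2 s.
4. the hook is through the eye and home (value of joint hook above 1.5 rad and distance between hook_bend and eye below 0.014 m), for 0.2 s.
At the end, for the whole second after the job is handed in: All three leaves lie folded (leaf 3 and leaf 2 joints above 3.0 rad), the guard is parked (leaf 1 joint above 1.48 rad), the hook is closed (above 1.5 rad) with its bend within 14 mm of the eye's centre, and all joints are at rest (below 0.1 rad/s) (all of step 4 and value of joint each of leaf3, leaf2 above 3 rad and value of joint leaf1 above 1.48 rad and velocity of joint leaf1 between -0.1 and 0.1 rad/s and velocity of joint leaf2 between -0.1 and 0.1 rad/s and velocity of joint leaf3 between -0.1 and 0.1 rad/s and velocity of joint hook between -0.1 and 0.1 rad/s); the robot touches nothing.
It fails at once if one of the loose things on the counter is moved by more than 20 mm (distance of any of jar, can, shaker, bowl, squeeze, cup, turner, ladle from where it was at the start of the episode above 0.02 m).
It also fails if it takes over 72 s, if anything falls off the work surface, if the arm or the gripper's body presses on something with over 40 N, if the wrist force passes 120 N, or if a joint passes its speed limit or range.

### The arm

A 7-joint arm with a two-finger parallel gripper is mounted at the origin on the work surface. World frame = base frame: x ahead of the robot, y to its left, z up, the work surface at z = 0. Lengths are in m, angles in rad, forces in N, time in s.
With the tool pointing down it reaches from about 0.425 to 0.825 m from the base axis. Payload 3.6 kg.
Tool frame: the origin (TCP) lies midway between the tips of the shut fingers; the grasp point (between the pads) lies 19 mm behind it; z points along the fingers, y is the direction in which the jaws open and shut (so a half turn about z gives the same grasp; the last joint's range is limited). The gripper opens to 85 mm and grips with 20 to 120 N. Pads are 22 mm wide; open, the fingers measure 114 mm over their backs; the gripper's body (76 mm by 85 mm) begins 54 mm behind the grasp point. The pads swing forward as they close: fully open they stand 13 mm farther back than shut.
Start: joints at [-1.312, 0.615, -0.013, 1.423, 0.008, 1.103, -0.04], TCP at [0.183, 0.624, 0.231] pointing down, gripper open.
Joint ranges: [-3.12, 3.12], [-0.3, 2.06], [-1.34, 1.32], [0.26, 2.42], [-1.36, 4.5], [0.01, 1.98], [-2.84, 2.84]. Speed limits (rad/s): [2.79, 2.79, 3.14, 3.14, 3.14, 3.14, 3.14].

### API

Orientations are given as [roll, pitch, yaw] about the fixed x, y, z axes, in that order (R = Rz(yaw) Ry(pitch) Rx(roll)).
In Python, from station import monitor, cams, robot gives the robot as it stands. The module is installed in compiled form; this text tells all that it offers.
- The arm moves only by the shell command python3 -m inch 'ROWS' [FORCE]. ROWS is a JSON object of lists of equal length, an entry for each row: "rot": the turn, a rotation vector about the tool's x, y, z in degrees, a list of three; "translation": the shift along the tool's x, y, z in m, a list of three; "grip": the opening, from 0 (shut) to 1 (fully open). In form: {"rot": [[wx, wy, wz], ...], "translation": [[x, y, z], ...], "grip": [grip, ...]}. A call has 1 to 12 rows; each row is the pose to reach, as a shift and turn from the pose commanded when the call began, along the tool's axes at that moment; what a row does not reach only later rows make up. A row lasts 1/12 s, in which the tool goes at most 41.7 mm and 7.16 degrees, less where a joint would pass 70% of its speed; a pose out of reach is approached as far as the arm can. A call with a gripper value outside its range is refused whole. The fingers move at their own pace and stop on an object; FORCE is the grip in N (left out, the last holds). Time passes only in rows, so rows that repeat a pose let the fingers close. It gives the time, the measured TCP pose, the force and the opening at its end, in the units of the state.
- monitor.get_obs(): the state, without advancing time (a new reading comes with each control period).
- cams.camera(name): name is "scene" or "top" or "wrist"; returns (picture, depth): 400x640x3 uint8, red, green, blue; 400x640 float32, m along the optical axis (not along the pixel's ray), 0 where there is no reading.
- cams.camera_params(name): a dict with "fov_y" (degrees; the focal length in pixels is half the picture's height over the tangent of half this angle, whatever the lens; pixels are square), "cx", "cy" (the principal point, pixels), "xyz" and "attitude" of the camera in the world. Camera axes: x right, y up, looking along -z (the intrinsics and any distortion apply to the point x, -y, -z); pixel columns grow to the right and rows downward; lengths in m; the calibration is good to about 2 mm. A picture is of the moment at which its call begins: read the wrist's pose just before it. camera_params takes no time and is no camera call; for the wrist camera it gives the pose at the moment of the call.
- robot.sign_off(): hands the job in, once; it reports no verdict.
The state is a dict: "time_s": time; "joint_positions": joint angles; "dq": joint speeds; "tau": joint torques, N m; "eef_pos": TCP position; "eef_rot": TCP orientation; "force": force on the tool from outside, world axes, zero at the start; "ft_torque": the same for the moment, N m; "grip_width": finger opening in m.
Only numpy, scipy, OpenCV 4.12 (cv2) and the standard library are available. Lean on these libraries where they do the work, as an engineer would, in place of code of your own. Each camera call takes 0.05 s, during which the arm holds its last target.

## Working session

There is one attempt and no reset: what is moved stays moved. The work goes in short steps, Python scripts to look and compute and a shell command to move; the robot and the scene stay as the last step left them, time stands still between calls to the robot, and variables do not carry over. Pictures are saved under pics/ and viewed, and the job is handed in when it is done.

```bash
ls; mkdir -p pics; python3 - <<'E'
from station import monitor, cams, robot
import cv2
o=monitor.get_obs(); print(o)
for n in ["scene","top"]:
    p,d=cams.camera(n); print(n,cams.camera_params(n), (d==0).mean())
    cv2.imwrite(f"pics/{n}0.png",p[:,:,::-1])
    import numpy as np; np.save(f"pics/{n}0_d.npy",d)
E
```

```text
pics
{'time_s': 0.0, 'joint_positions': array([-1.31150437,  0.61592527, -0.01261213,  1.42490025,  0.00813506,
        1.10335595, -0.04043468]), 'dq': array([-5.13196164e-04,  2.16894053e-03, -1.76873787e-03,  5.26432583e-04,
       -7.94967913e-04,  6.78467412e-05, -5.50343415e-04]), 'tau': array([ 6.38719439e-05, -4.69209623e+01,  2.59390371e-01, -1.71033901e+01,
        9.97273164e-03,  9.80489975e-03, -3.04046388e-06]), 'eef_pos': array([0.18303656, 0.62291374, 0.23013376]), 'eef_rot': array([-3.13905555e+00,  6.95619518e-05,  2.85584501e+00]), 'force': array([ 0.26366745, -0.65710915,  0.60723806]), 'ft_torque': array([ 0.02610317,  0.04152122, -0.00028369]), 'grip_width': 0.0855356646686003}
scene {'fov_y': 52.11024091862136, 'cx': 322.6794087591339, 'cy': 197.79748116716783, 'xyz': array([ 1.08662943, -0.65153487,  1.18946821]), 'attitude': array([ 0.63520528, -0.01061272,  0.71213275])} 0.00395703125
top {'fov_y': 50.93374133794598, 'cx': 322.23715711505065, 'cy': 201.229080516614, 'xyz': array([ 0.36359596, -0.02010619,  1.51922081]), 'attitude': array([ 0.15576052, -0.02789657, -1.56031057])} 0.00419921875
```

View pics/scene0.png

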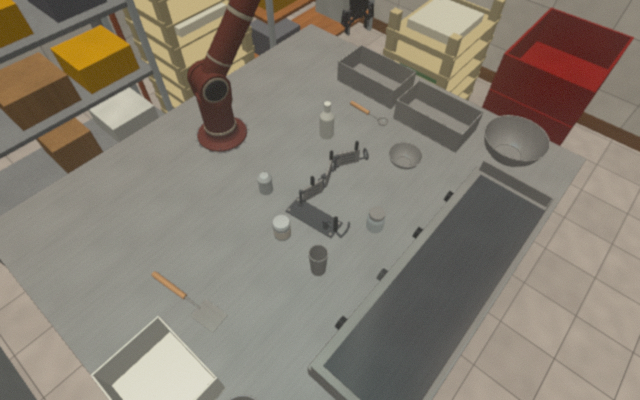

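View pics/top0.png

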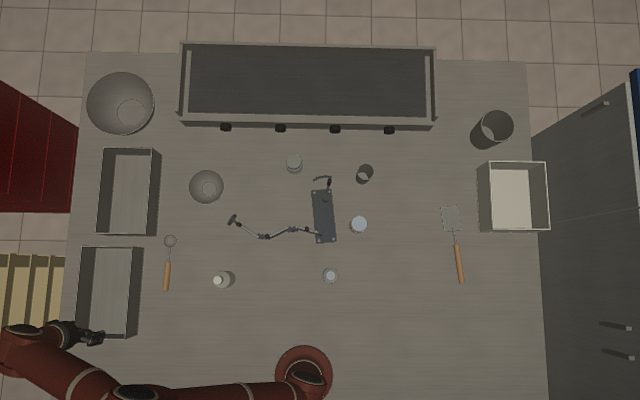

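```bash
cat > h.py <<'E'
import numpy as np, cv2
from scipy.spatial.transform import Rotation as Ro
from station import monitor, cams, robot
def K(c): 
    f=200/np.tan(np.radians(c['fov_y']/2)); return f,c['cx'],c['cy']
def pts(c,u,v,d):
    f,cx,cy=K(c); R=Ro.from_euler('xyz',c['attitude']).as_matrix()
    u=np.asarray(u,float);v=np.asarray(v,float)
    p=np.stack([(u-cx)/f*d,-(v-cy)/f*d,-d*np.ones_like(u)],-1)
    return p@R.T+c['xyz']
def ray(c,u,v,z):
    p=pts(c,u,v,1.0); o=c['xyz']; dr=p-o
    return o+dr*((z-o[2])/dr[...,2])[...,None]
def proj(c,P):
    f,cx,cy=K(c); R=Ro.from_euler('xyz',c['attitude']).as_matrix()
    q=(np.asarray(P,float)-c['xyz'])@R
    return np.stack([cx+f*q[...,0]/-q[...,2],cy-f*q[...,1]/-q[...,2]],-1)
def cloud(c,d):
    v,u=np.mgrid[0:400,0:640]; P=pts(c,u,v,d); P[d==0]=np.nan; return P
E
python3 - <<'E'
from h import *
for n in ["scene","top"]:
    c=cams.camera_params(n); d=np.load(f"pics/{n}0_d.npy"); P=cloud(c,d)
    for (u,v) in ([(320,300),(130,210),(100,330),(400,270),(250,160)] if n=="scene" else [(120,240),(300,320),(500,320),(500,80),(100,380),(270,200),(420,180)]): print(n,u,v,P[v,u].round(4))
    im=cv2.imread(f"pics/{n}0.png")
    x0,y0,w,h=(200,150,200,130) if n=="top" else (230,130,200,150)
    cv2.imwrite(f"pics/{n}0c.png",cv2.resize(im[y0:y0+h,x0:x0+w],None,fx=4,fy=4,interpolation=cv2.INTER_CUBIC))
E
```

```text
scene 320 300 [ 0.7706 -0.2786  0.0016]
scene 130 210 [ 0.05   -0.4665  0.0011]
scene 100 330 [ 0.3478 -0.7663 -0.0017]
scene 400 270 [ 0.9079 -0.0685  0.0668]
scene 250 160 [ 0.1928 -0.0271 -0.0006]
top 120 240 [0.4521 0.6591 0.0007]
top 300 320 [0.1804 0.0135 0.    ]
top 500 320 [ 0.1858 -0.6941  0.003 ]
top 500 80 [ 1.0878 -0.744   0.0042]
top 100 380 [0.1513 0.3695 0.6814]
top 270 200 [ 0.6048  0.1311 -0.0024]
top 420 180 [ 6.880e-01 -4.227e-01  1.000e-04]
```

View pics/top0c.png

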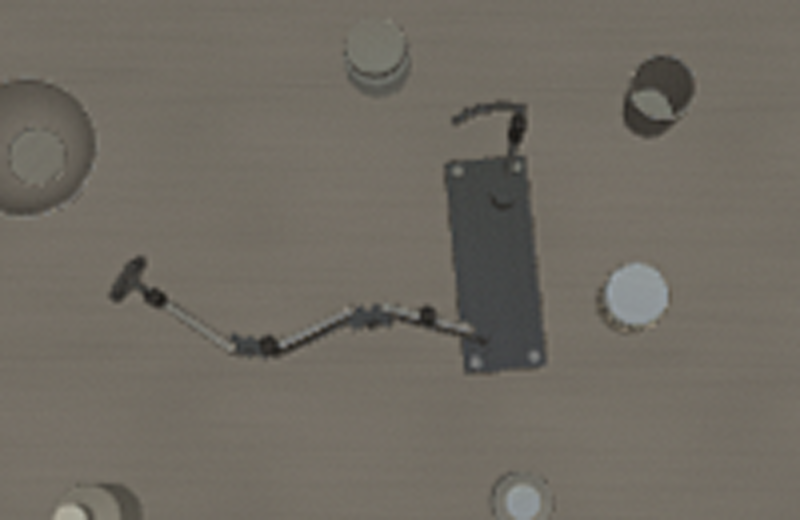

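View pics/scene0c.png

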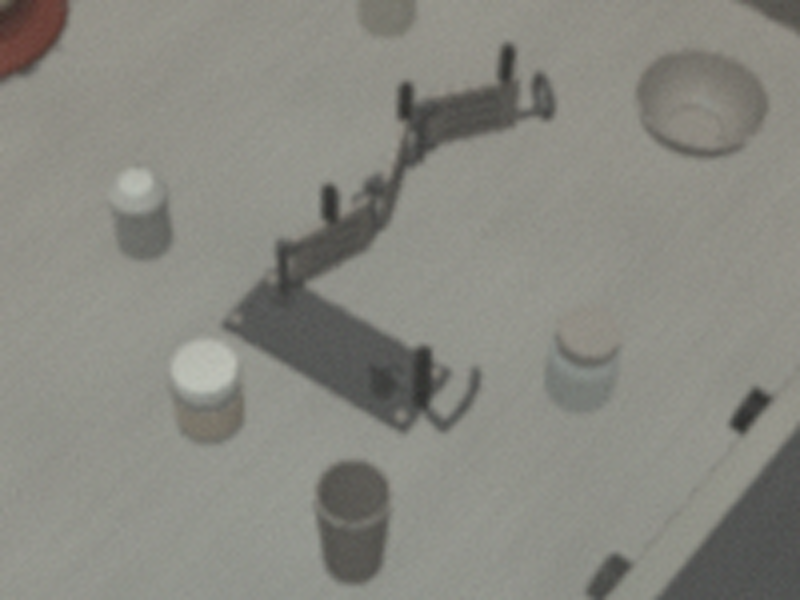

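```bash
python3 - <<'E'
from h import *
for n in ["top","scene"]:
    c=cams.camera_params(n); d=np.load(f"pics/{n}0_d.npy"); P=cloud(c,d)
    im=cv2.imread(f"pics/{n}0.png"); g=im.max(2)
    x,y,z=P[...,0],P[...,1],P[...,2]
    roi=(x>.42)&(x<.85)&(y>-.15)&(y<.35)
    m=(roi&(z>.09)&(z<.16)&(g<75)).astype(np.uint8)
    k,l,s,ce=cv2.connectedComponentsWithStats(m)
    for i in range(1,k):
        q=P[l==i]; t=q[q[:,2]>q[:,2].max()-.02]
        print(n,"pin?",s[i,4],ce[i].round(1),np.median(t,0).round(4),q[:,2].max().round(3), g[l==i].mean().round(0))
    if n=="top":
        m=(roi&(z>.02)).astype(np.uint8)
        k,l,s,ce=cv2.connectedComponentsWithStats(m)
        for i in range(1,k):
            if s[i,4]>15:
                q=P[l==i]; print("obj",s[i,4],ce[i].round(1),np.nanmean(q,0).round(3),np.nanmax(q[:,2]).round(3))
        # plate
        m=(roi&(z<.02)&(g<85)).astype(np.uint8)
        k,l,s,ce=cv2.connectedComponentsWithStats(m)
        i=1+s[1:,4].argmax(); v,u=np.nonzero(l==i)
        W=ray(c,u,v,.006)[:,:2]; r=cv2.minAreaRect(W.astype(np.float32)*1000); print("plate",s[i],r,cv2.boxPoints(r))
E
```

```text
top pin? 16 [329.1 180.9] [ 0.6565 -0.0792  0.1217] 0.126 43.0
top pin? 19 [238.4 224.2] [0.503  0.2224 0.1201] 0.124 48.0
top pin? 15 [306.7 228.7] [ 0.4908 -0.0069  0.122 ] 0.127 49.0
top pin? 1 [291. 229.] [0.4912 0.0477 0.0902] 0.09 68.0
top pin? 18 [266.9 236.1] [0.4644 0.1267 0.121 ] 0.132 48.0
obj 260 [293.8 163.7] [0.724 0.044 0.073] 0.093
obj 201 [216.5 185. ] [0.65  0.319 0.037] 0.057
obj 135 [325.5 186.5] [ 0.646 -0.069  0.06 ] 0.126
obj 429 [273.6 229.8] [0.489 0.108 0.074] 0.132
plate [311 189  25  54 952] ((550.0966186523438, -63.91107177734375), (192.87237548828125, 74.10059356689453), 6.342119216918945) [[ 450.15784   -37.74034 ]
 [ 458.34338  -111.387436]
 [ 650.0354    -90.0818  ]
 [ 641.84985   -16.434708]]
scene pin? 17 [356.2 145.5] [0.5135 0.2173 0.1206] 0.128 62.0
scene pin? 20 [331.  154.8] [0.4725 0.1226 0.1181] 0.126 64.0
scene pin? 20 [312.  180.2] [ 0.5002 -0.01    0.1144] 0.124 62.0
scene pin? 26 [335.  221.2] [ 0.6638 -0.0838  0.1155] 0.122 60.0
```

```bash
python3 - <<'E'
from h import *
from scipy.optimize import least_squares
c=cams.camera_params("top"); d=np.load("pics/top0_d.npy"); P=cloud(c,d)
for nm,(u,v) in dict(h1=(485,340),h2=(370,316),h3=(243,345),ringc=(127,278),hub=(503,197),arc=(525,108),tip=(455,120)).items():
    U,V=u/4+200,v/4+150
    print(nm,ray(c,U,V,.082 if nm[0]=='h' and nm!='hub' else .05).round(4),P[int(round(V)),int(round(U))].round(4))
cs=cams.camera_params("scene")
def tri(a,b):
    f=lambda X:np.r_[proj(c,X)-a,proj(cs,X)-b]
    r=least_squares(f,[.5,0,.1]); return r.x,r.fun
# pin centres: use pin tops in scene crop
for nm,a,b in [("p3",(238.4,224.2),(507,48)),("p2",(266.9,236.1),(406,87)),("p1",(306.7,228.7),(329,189)),("hk",(329.1,180.9),(422,351))]:
    b=(b[0]/4+230,b[1]/4+130); X,e=tri(a,b); print(nm,X.round(4),e.round(2))
E
```

```text
h1 [ 0.4727 -0.0557  0.082 ] [ 0.4743 -0.0553  0.0619]
h2 [0.492 0.043 0.082] [0.492  0.0447 0.0826]
h3 [0.4659 0.1504 0.082 ] [0.4664 0.149  0.0874]
ringc [0.5254 0.2572 0.05  ] [0.5261 0.2605 0.0278]
hub [ 0.6021 -0.0711  0.05  ] [ 0.602  -0.0717  0.0561]
arc [ 0.683 -0.09   0.05 ] [ 0.6821 -0.0889  0.0543]
tip [ 0.6711 -0.0276  0.05  ] [ 0.672  -0.0285  0.0457]
p3 [0.5048 0.224  0.116 ] [-0.58 -0.62 -0.91  0.15]
p2 [0.4662 0.1281 0.1147] [-0.57 -0.57 -0.85  0.12]
p1 [ 0.4925 -0.004   0.1143] [-0.56 -0.53 -0.78  0.1 ]
hk [ 0.6572 -0.0779  0.1136] [-0.52 -0.51 -0.67  0.1 ]
```

```bash
cat >> h.py <<'E'
def delta(targets):
    """targets: list of (x,y,z,yaw_deg); prints rows relative to current pose"""
    o=monitor.get_obs(); R0=Ro.from_euler('xyz',o['eef_rot']); p0=o['eef_pos']
    print("t",round(o['time_s'],2),"tcp",p0.round(4),"yaw",np.degrees(o['eef_rot']).round(1),"F",o['force'].round(1),"w",round(o['grip_width'],4),"q7",np.degrees(o['joint_positions']).round(0))
    T=[];W=[]
    for x,y,z,yw in targets:
        T.append((R0.inv().apply(np.array([x,y,z])-p0)).round(3).tolist())
        W.append((R0.inv()*Ro.from_euler('xyz',[np.pi,0,np.radians(yw)])).as_rotvec(degrees=True).round(0).tolist())
    print('"rot":',W); print('"translation":',T)
E
python3 -c "
from h import *
delta([(.503,.2225,.16,240)])"
```

```text
t 0.1 tcp [0.183  0.623  0.2302] yaw [-179.9    0.   163.6] F [ 0.5 -0.5  0.2] w 0.0854 q7 [-75.  35.  -1.  82.   0.  63.  -2.]
"rot": [[-0.0, -0.0, -76.0]]
"translation": [[-0.42, -0.294, 0.071]]
```

```bash
python3 -m inch '{"rot":[[0,0,-76],[0,0,-76],[0,0,-76],[0,0,-76],[0,0,-76],[0,0,-76],[0,0,-76],[0,0,-76],[0,0,-76],[0,0,-76],[0,0,-76],[0,0,-76]],"translation":[[-0.42,-0.294,0.03],[-0.42,-0.294,0.03],[-0.42,-0.294,0.03],[-0.42,-0.294,0.03],[-0.42,-0.294,0.03],[-0.42,-0.294,0.03],[-0.42,-0.294,0.03],[-0.42,-0.294,0.03],[-0.42,-0.294,0.03],[-0.42,-0.294,0.03],[-0.42,-0.294,0.03],[-0.42,-0.294,0.03]],"grip":[0.5,0.5,0.5,0.5,0.5,0.5,0.5,0.5,0.5,0.5,0.5,0.5]}' 20
python3 -c "
from h import *
delta([(.503,.2225,.16,240)])"
```

```text
time_s: 1.1
eef_pos: [0.4953, 0.2319, 0.2017]
eef_rot: [3.141, -0.001, -2.098]
force: [1.0, 0.6, 0.5]
grip_width: 0.0428
t 1.1 tcp [0.4953 0.2319 0.2017] yaw [ 180.    -0.  -120.2] F [1.  0.6 0.5] w 0.0428 q7 [-14.  29. -20. 101.  12.  52. 111.]
"rot": [[0.0, -0.0, -0.0]]
"translation": [[0.004, -0.011, 0.042]]
```

```bash
python3 -m inch '{"rot":[[0,0,0],[0,0,0],[0,0,0],[0,0,0]],"translation":[[0.004,-0.011,0.041],[0.004,-0.011,0.041],[0.004,-0.011,0.041],[0.004,-0.011,0.041]],"grip":[0.5,0.5,0.5,0.5]}'
python3 - <<'E'
from h import *
delta([(.503,.2225,.085,243)])
print(cams.camera_params("wrist"))
p,d=cams.camera("wrist"); cv2.imwrite("pics/w1.png",p[:,:,::-1]); np.save("pics/w1_d.npy",d)
E
```

```text
time_s: 1.43
eef_pos: [0.5015, 0.2268, 0.1617]
eef_rot: [3.141, 0.001, -2.099]
force: [-0.5, -0.0, 0.5]
grip_width: 0.0429
t 1.43 tcp [0.5015 0.2268 0.1617] yaw [ 1.799e+02  1.000e-01 -1.203e+02] F [-0.5 -0.   0.5] w 0.0429 q7 [-14.  32. -19. 103.  13.  47. 110.]
"rot": [[0.0, 0.0, -3.0]]
"translation": [[0.003, -0.004, 0.077]]
{'fov_y': 68.5932638784796, 'cx': 318.97051042231834, 'cy': 202.468016856018, 'xyz': array([0.46359352, 0.1611905 , 0.30518162]), 'attitude': array([-3.02124544e-01, -1.73116991e-03,  2.61489721e+00])}
```

View pics/w1.png

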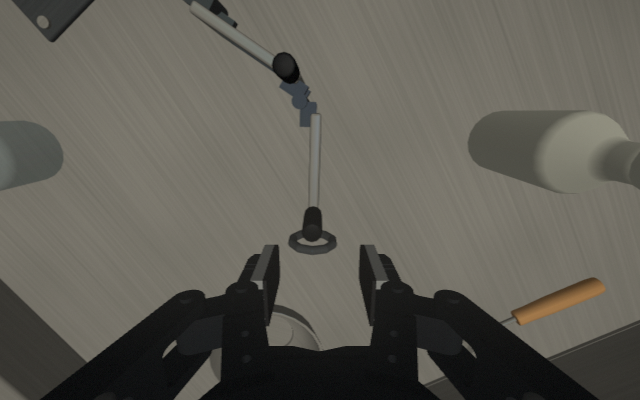

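```bash
python3 - <<'E'
from h import *
c={'fov_y': 68.5932638784796, 'cx': 318.97051042231834, 'cy': 202.468016856018, 'xyz': np.array([0.46359352, 0.1611905 , 0.30518162]), 'attitude': np.array([-3.02124544e-01, -1.73116991e-03,  2.61489721e+00])}
d=np.load("pics/w1_d.npy")
for u,v,z in [(312,233,.122),(286,64,.122),(302,100,.082),(316,115,.082),(313,205,.082)]: print(ray(c,np.array(u),np.array(v),z).round(4),pts(c,u,v,d[v,u]).round(4))
E
```

```text
[0.507 0.227 0.122] [0.507 0.227 0.122]
[0.4667 0.1297 0.122 ] [0.4667 0.1298 0.1223]
[0.47   0.1487 0.082 ] [0.4699 0.1489 0.0862]
[0.4665 0.1627 0.082 ] [0.4665 0.1627 0.0825]
[0.5034 0.2209 0.082 ] [0.5035 0.2211 0.0816]
```

```bash
python3 -c "
from h import *
delta([(.507,.227,.085,243)])"; python3 -m inch '{"rot":[[0,0,-3],[0,0,-3],[0,0,-3],[0,0,-3],[0,0,-3],[0,0,-3]],"translation":[[-0.002,-0.005,0.005],[-0.002,-0.005,0.045],[-0.002,-0.005,0.077],[-0.002,-0.005,0.077],[-0.002,-0.005,0.077],[-0.002,-0.005,0.077]],"grip":[0.5,0.5,0.5,0.27,0.27,0.27]}'
python3 - <<'E'
from h import *
c=np.array([.470,.149]);r=.0863
L=[]
for a in [52,40,28,16,4,-8,-20,-32,-40,-46]:
    t=np.radians(a); L.append((c[0]+r*np.cos(t),c[1]+r*np.sin(t),.085,180+a))
delta(L)
E
```

```text
t 1.48 tcp [0.5016 0.2276 0.1624] yaw [ 180.     0.2 -120.2] F [-0.1 -0.4 -0. ] w 0.0427 q7 [-14.  32. -19. 103.  13.  47. 110.]
"rot": [[-0.0, 0.0, -3.0]]
"translation": [[-0.002, -0.005, 0.077]]
time_s: 1.98
eef_pos: [0.5082, 0.2265, 0.0865]
eef_rot: [-3.14, 0.004, -2.047]
force: [0.2, -0.3, 0.8]
grip_width: 0.023
t 1.98 tcp [0.5082 0.2265 0.0865] yaw [-179.9    0.2 -117.3] F [ 0.2 -0.3  0.8] w 0.023 q7 [-15.  38. -17. 106.  17.  38. 110.]
"rot": [[-0.0, 0.0, 11.0], [-0.0, 0.0, 23.0], [-0.0, 0.0, 35.0], [-0.0, 0.0, 47.0], [0.0, 0.0, 59.0], [0.0, 0.0, 71.0], [0.0, 0.0, 83.0], [0.0, 0.0, 95.0], [0.0, 0.0, 103.0], [0.0, 0.0, 109.0]]
"translation": [[0.002, -0.018, 0.002], [0.007, -0.035, 0.002], [0.015, -0.051, 0.002], [0.027, -0.064, 0.002], [0.042, -0.075, 0.001], [0.058, -0.083, 0.001], [0.075, -0.087, 0.001], [0.094, -0.088, 0.001], [0.105, -0.086, 0.001], [0.114, -0.083, 0.001]]
```

```bash
python3 -m inch '{"rot":[[0,0,6],[0,0,12],[0,0,18],[0,0,24],[0,0,30],[0,0,36],[0,0,42],[0,0,48],[0,0,54],[0,0,60],[0,0,66],[0,0,71]],"translation":[[0,-0.009,0],[0.002,-0.018,0],[0.004,-0.027,0],[0.008,-0.035,0],[0.012,-0.043,0],[0.017,-0.051,0],[0.022,-0.058,0],[0.029,-0.064,0],[0.036,-0.070,0],[0.043,-0.075,0],[0.051,-0.079,0],[0.058,-0.082,0]],"grip":[0.27,0.27,0.27,0.27,0.27,0.27,0.27,0.27,0.27,0.27,0.27,0.27]}'
python3 - <<'E'
from h import *
p,d=cams.camera("top")
cv2.imwrite("pics/t1.png",cv2.resize(p[150:280,200:400,::-1],None,fx=4,fy=4,interpolation=cv2.INTER_CUBIC))
c=np.array([.470,.149]);r=.0863
L=[]
for a in [-20,-32,-40,-46,-54]:
    t=np.radians(a); L.append((c[0]+r*np.cos(t),c[1]+r*np.sin(t),.085,180+a))
delta(L)
E
```

```text
time_s: 2.98
eef_pos: [0.5556, 0.1367, 0.0875]
eef_rot: [3.137, 0.006, 2.992]
force: [-0.6, 0.8, -0.3]
grip_width: 0.0232
t 3.03 tcp [0.5553 0.1344 0.0874] yaw [179.9   0.3 171.2] F [ 0.  -0.9  0.1] w 0.023 q7 [-17.  38.   2. 104.  -2.  37.  68.]
"rot": [[0.0, 0.0, 11.0], [0.0, 0.0, 23.0], [0.0, 0.0, 31.0], [0.0, 0.0, 37.0], [0.0, 0.0, 45.0]]
"translation": [[0.002, -0.015, 0.002], [0.007, -0.033, 0.002], [0.013, -0.043, 0.002], [0.018, -0.051, 0.002], [0.026, -0.06, 0.002]]
```

View pics/t1.png

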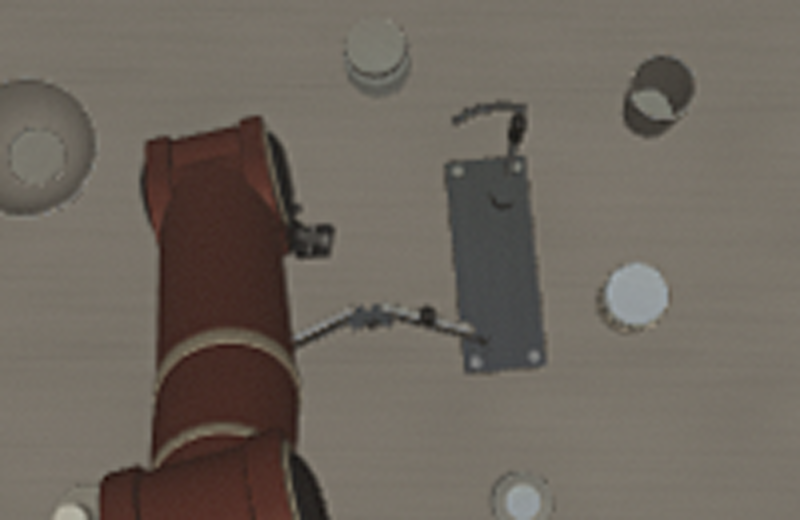

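```bash
python3 -m inch '{"rot":[[0,0,6],[0,0,11],[0,0,17],[0,0,23],[0,0,29],[0,0,34],[0,0,39],[0,0,43],[0,0,45]],"translation":[[0.001,-0.008,0],[0.002,-0.015,0],[0.004,-0.024,0],[0.007,-0.033,0],[0.011,-0.041,0],[0.016,-0.048,0],[0.020,-0.054,0],[0.024,-0.058,0],[0.026,-0.060,0]],"grip":[0.27,0.27,0.27,0.27,0.27,0.27,0.27,0.27,0.27]}'
python3 - <<'E'
from h import *
p,d=cams.camera("wrist")
cv2.imwrite("pics/w2.png",p[:,:,::-1]);np.save("pics/w2_d.npy",d);np.save("pics/w2_c.npy",cams.camera_params("wrist"),allow_pickle=True)
delta([])
E
```

```text
time_s: 3.78
eef_pos: [0.5203, 0.0807, 0.0864]
eef_rot: [3.137, 0.001, 2.21]
force: [0.3, 0.8, 1.0]
grip_width: 0.0226
t 3.83 tcp [0.5197 0.0805 0.0861] yaw [179.8   0.  126.6] F [-0.5  0.4  0.3] w 0.0228 q7 [-21.  36.  14. 111. -15.  34.  40.]
"rot": []
"translation": []
```

View pics/w2.png

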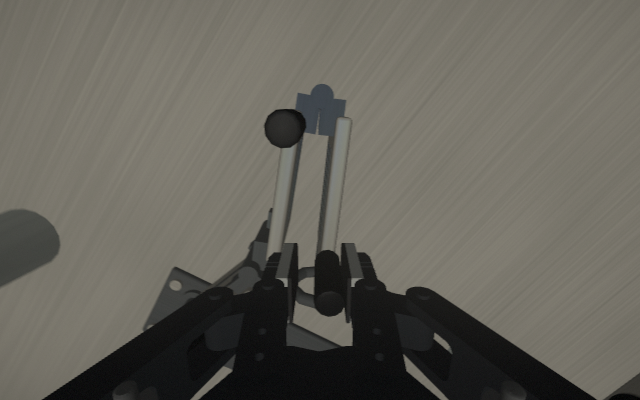

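```bash
python3 -m inch '{"rot":[[0,0,2],[0,0,4],[0,0,6],[0,0,6]],"translation":[[0,-0.002,0],[0,-0.005,0],[0.001,-0.008,0],[0.001,-0.008,0]],"grip":[0.27,0.27,0.27,0.27]}'
python3 - <<'E'
from h import *
p,d=cams.camera("wrist")
c=cams.camera_params("wrist")
cv2.imwrite("pics/w3.png",p[:,:,::-1]);np.save("pics/w3_d.npy",d);np.save("pics/w3_c.npy",c,allow_pickle=True)
delta([])
E
```

```text
time_s: 4.17
eef_pos: [0.5141, 0.0779, 0.085]
eef_rot: [3.136, 0.0, 2.105]
force: [1.8, 3.5, 1.1]
grip_width: 0.0233
t 4.22 tcp [0.514  0.0779 0.0849] yaw [179.7   0.  120.7] F [2.9 4.1 2.2] w 0.023 q7 [-21.  36.  16. 113. -17.  33.  37.]
"rot": []
"translation": []
```

View pics/w3.png

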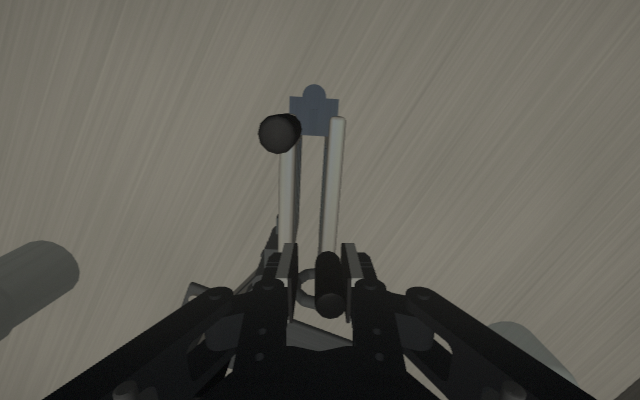

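```bash
python3 - <<'E'
from h import *
c=np.load("pics/w3_c.npy",allow_pickle=True).item(); d=np.load("pics/w3_d.npy")
for u,v,z in [(280,131,.122),(329,303,.122),(287,150,.082),(285,245,.082),(338,120,.082),(328,245,.082),(314,92,.082)]: print(ray(c,np.array(u),np.array(v),z).round(4),pts(c,u,v,d[v,u]).round(4))
E
python3 -m inch '{"rot":[[0,0,6],[0,0,6],[0,0,6],[0,0,6],[0,0,6]],"translation":[[0,0.004,0],[0,0.005,0],[0,0.005,-0.02],[0,0.005,-0.055],[0,0.005,-0.06]],"grip":[0.27,0.4,0.5,0.5,0.5]}'
python3 -c "
from h import *
delta([])"
```

```text
[0.467  0.1305 0.122 ] [0.467  0.1306 0.123 ]
[0.519  0.0784 0.122 ] [0.5189 0.0785 0.1222]
[0.4713 0.1195 0.082 ] [0.4723 0.126  0.1227]
[0.4954 0.0737 0.082 ] [0.4938 0.0789 0.0931]
[0.4855 0.1446 0.082 ] [0.4854 0.1446 0.0826]
[0.5156 0.0857 0.082 ] [0.5156 0.0858 0.0821]
[0.4691 0.1495 0.082 ] [0.4693 0.1494 0.086 ]
time_s: 4.63
eef_pos: [0.5183, 0.0773, 0.1478]
eef_rot: [3.136, 0.003, 2.002]
force: [1.0, -0.3, 1.3]
grip_width: 0.0424
t 4.63 tcp [0.5183 0.0773 0.1478] yaw [1.797e+02 1.000e-01 1.147e+02] F [ 1.  -0.3  1.3] w 0.0424 q7 [-25.  31.  21. 109. -16.  42.  30.]
"rot": []
"translation": []
```

```bash
python3 -c "
from h import *
delta([(.493,-.004,.148,71),(.493,-.004,.085,71)])"
```

```text
t 4.63 tcp [0.5183 0.0773 0.1478] yaw [1.797e+02 1.000e-01 1.147e+02] F [ 1.  -0.3  1.3] w 0.0424 q7 [-25.  31.  21. 109. -16.  42.  30.]
"rot": [[0.0, 0.0, 44.0], [0.0, 0.0, 44.0]]
"translation": [[-0.063, -0.057, -0.0], [-0.063, -0.057, 0.063]]
```

```bash
python3 -m inch '{"rot":[[0,0,7],[0,0,14],[0,0,21],[0,0,28],[0,0,35],[0,0,42],[0,0,44],[0,0,44]],"translation":[[-0.02,-0.02,0],[-0.04,-0.04,0],[-0.063,-0.057,0],[-0.063,-0.057,0],[-0.063,-0.057,0],[-0.063,-0.057,0],[-0.063,-0.057,0],[-0.063,-0.057,0]],"grip":[0.5,0.5,0.5,0.5,0.5,0.5,0.5,0.5]}'
python3 - <<'E'
from h import *
p,d=cams.camera("wrist")
c=cams.camera_params("wrist")
cv2.imwrite("pics/w4.png",p[:,:,::-1]);np.save("pics/w4_d.npy",d);np.save("pics/w4_c.npy",c,allow_pickle=True)
delta([])
E
```

```text
time_s: 5.3
eef_pos: [0.4897, -0.0032, 0.1437]
eef_rot: [-3.14, 0.001, 1.233]
force: [0.9, -0.3, 0.5]
grip_width: 0.0426
t 5.35 tcp [ 0.4899 -0.0031  0.1437] yaw [-1.799e+02  1.000e-01  7.070e+01] F [-0.5 -0.1  0.3] w 0.0427 q7 [-25.  31.  33. 114. -25.  42.   5.]
"rot": []
"translation": []
```

View pics/w4.png

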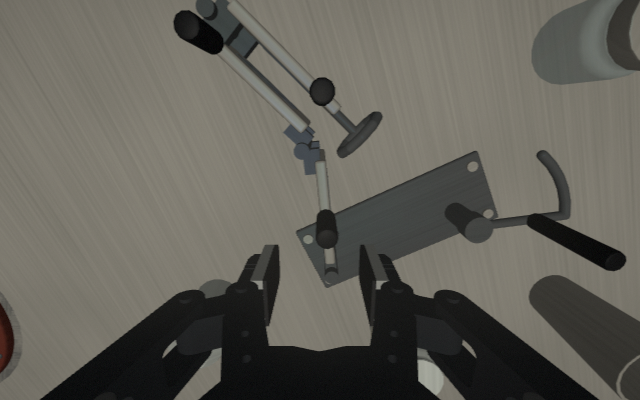

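```bash
python3 - <<'E'
from h import *
c=np.load("pics/w4_c.npy",allow_pickle=True).item(); d=np.load("pics/w4_d.npy")
for n,u,v,z in [("p1",327,237,.122),("p3",322,92,.122),("p2",186,25,.122),("h1",331,272,.082),("h2",303,148,.082),("l1a",326,205,.082),("l1b",319,155,.082),("hub",479,232,.054),("hookpin",614,262,.122),("tip",542,155,.045),("can",425,380,.08),("cup",660,400,.11)]: print(n,ray(c,np.array(u),np.array(v),z).round(4),pts(c,u,v,d[v,u]).round(4) if u<640 and v<400 else "")
delta([(.494,.001,.085,70)])
E
```

```text
p1 [ 0.4955 -0.0025  0.122 ] [ 0.4956 -0.0023  0.1225]
p3 [0.5198 0.0773 0.122 ] [0.5197 0.0772 0.1235]
p2 [0.4661 0.129  0.122 ] [0.4663 0.1287 0.1228]
h1 [ 0.484  -0.0494  0.082 ] [ 0.4846 -0.0473  0.0857]
h2 [0.4965 0.0493 0.082 ] [0.4967 0.0495 0.0847]
l1a [0.4982 0.0047 0.082 ] [0.4983 0.005  0.0828]
l1b [0.5054 0.0411 0.082 ] [0.5041 0.0375 0.0561]
hub [ 0.6123 -0.0702  0.054 ] [ 0.6115 -0.0691  0.0558]
hookpin [ 0.6607 -0.0779  0.122 ] [ 0.6607 -0.0779  0.122 ]
tip [ 0.6769 -0.0241  0.045 ] [ 0.6738 -0.0224  0.0496]
can [ 0.5294 -0.1845  0.08  ] [ 0.5294 -0.1832  0.0811]
cup [ 0.7003 -0.2293  0.11  ] 
t 5.35 tcp [ 0.4899 -0.0031  0.1437] yaw [-1.799e+02  1.000e-01  7.070e+01] F [-0.5 -0.1  0.3] w 0.0427 q7 [-25.  31.  33. 114. -25.  42.   5.]
"rot": [[-0.0, 0.0, 1.0]]
"translation": [[0.005, 0.003, 0.059]]
```

```bash
python3 -m inch '{"rot":[[0,0,1],[0,0,1],[0,0,1],[0,0,1],[0,0,1],[0,0,6],[0,0,12],[0,0,18],[0,0,24],[0,0,29],[0,0,31],[0,0,31]],"translation":[[0.002,0.005,0.005],[0.002,0.005,0.04],[0.002,0.005,0.058],[0.002,0.005,0.058],[0.002,0.005,0.058],[0.002,0.010,0.058],[0.001,0.016,0.058],[-0.001,0.022,0.058],[-0.003,0.027,0.058],[-0.005,0.031,0.058],[-0.006,0.033,0.058],[-0.006,0.033,0.058]],"grip":[0.5,0.5,0.5,0.27,0.27,0.27,0.27,0.27,0.27,0.27,0.27,0.27]}'
python3 - <<'E'
from h import *
p,d=cams.camera("wrist")
c=cams.camera_params("wrist")
cv2.imwrite("pics/w5.png",p[:,:,::-1]);np.save("pics/w5_d.npy",d);np.save("pics/w5_c.npy",c,allow_pickle=True)
delta([])
E
```

```text
time_s: 6.35
eef_pos: [0.5185, -0.0163, 0.0866]
eef_rot: [-3.135, -0.001, 0.693]
force: [-2.6, 4.9, -0.6]
grip_width: 0.0233
t 6.4 tcp [ 0.5185 -0.0162  0.0866] yaw [-179.6   -0.    39.8] F [-2.2  4.7 -0.6] w 0.023 q7 [-24.  40.  38. 113. -38.  40. -13.]
"rot": []
"translation": []
```

View pics/w5.png

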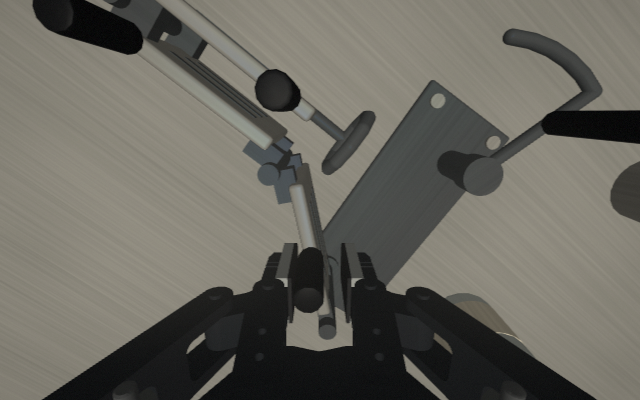

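```bash
python3 - <<'E'
from h import *
c=np.load("pics/w5_c.npy",allow_pickle=True).item(); d=np.load("pics/w5_d.npy")
R={}
for n,u,v,z in [("p1",308,300,.122),("p3",276,90,.122),("p2",53,13,.122),("h1",327,332,.082),("h2",269,173,.082),("l1a",315,240,.082),("l1b",297,186,.082),("l2a",265,148,.082),("l2b",150,47,.082),("l3a",305,118,.082),("l3b",170,3,.082),("hub",482,175,.054),("tip",512,37,.045)]: R[n]=ray(c,np.array(u),np.array(v),z);print(n,R[n].round(4),pts(c,u,v,d[v,u]).round(4))
for a,b in [("l1a","l1b"),("l2a","l2b"),("l3a","l3b")]: q=R[b]-R[a]; print(a,np.degrees(np.arctan2(q[1],q[0])))
E
```

```text
p1 [ 0.5145 -0.0139  0.122 ] [ 0.5157 -0.013   0.1241]
p3 [0.5731 0.0482 0.122 ] [0.5732 0.0479 0.1238]
p2 [0.5454 0.1179 0.122 ] [0.5455 0.1175 0.1224]
h1 [ 0.4809 -0.0542  0.082 ] [ 0.4835 -0.0519  0.0861]
h2 [0.5373 0.0328 0.082 ] [0.538  0.0328 0.0846]
l1a [ 0.5236 -0.0093  0.082 ] [ 0.5223 -0.0102  0.0786]
l1b [0.5412 0.0175 0.082 ] [0.5412 0.0175 0.082 ]
l2a [0.5462 0.042  0.082 ] [0.5462 0.042  0.0821]
l2b [0.5492 0.1096 0.082 ] [0.5493 0.1092 0.0827]
l3a [0.5703 0.0357 0.082 ] [0.5704 0.0357 0.0833]
l3b [0.57   0.1117 0.082 ] [0.5701 0.111  0.0833]
hub [ 0.6121 -0.0674  0.054 ] [ 0.6121 -0.0674  0.054 ]
tip [ 0.6767 -0.0249  0.045 ] [ 0.6736 -0.0231  0.0508]
l1a 56.648022828918656
l2a 87.51669188795174
l3a 90.2283820215459
```

```bash
python3 -m inch '{"rot":[[0,0,0],[0,0,0],[0,0,0],[0,0,0],[0,0,0]],"translation":[[0,-0.003,0],[0,-0.004,0],[0,-0.004,-0.02],[0,-0.004,-0.055],[0,-0.004,-0.06]],"grip":[0.35,0.5,0.5,0.5,0.5]}'
python3 -c "
from h import *
delta([(.545,.118,.148,82),(.545,.118,.085,82)])"
```

```text
time_s: 6.82
eef_pos: [0.5207, -0.0183, 0.1512]
eef_rot: [3.134, -0.007, 0.691]
force: [1.1, -0.6, 1.2]
grip_width: 0.0426
t 6.82 tcp [ 0.5207 -0.0183  0.1512] yaw [179.5  -0.4  39.6] F [ 1.1 -0.6  1.2] w 0.0426 q7 [-28.  35.  43. 110. -33.  47. -18.]
"rot": [[1.0, -0.0, -42.0], [1.0, -0.0, -42.0]]
"translation": [[0.106, -0.09, 0.003], [0.105, -0.09, 0.066]]
```

```bash
python3 -m inch '{"rot":[[0,0,-7],[0,0,-14],[0,0,-21],[0,0,-28],[0,0,-35],[0,0,-42],[0,0,-42],[0,0,-42]],"translation":[[0.027,-0.023,0],[0.054,-0.045,0],[0.08,-0.068,0],[0.106,-0.09,0],[0.106,-0.09,0],[0.106,-0.09,0],[0.106,-0.09,0],[0.106,-0.09,0]],"grip":[0.5,0.5,0.5,0.5,0.5,0.5,0.5,0.5]}'
python3 - <<'E'
from h import *
p,d=cams.camera("wrist")
c=cams.camera_params("wrist")
cv2.imwrite("pics/w6.png",p[:,:,::-1]);np.save("pics/w6_d.npy",d);np.save("pics/w6_c.npy",c,allow_pickle=True)
delta([])
E
```

```text
time_s: 7.48
eef_pos: [0.5421, 0.1198, 0.1469]
eef_rot: [3.14, -0.0, 1.421]
force: [0.0, 0.9, 0.2]
grip_width: 0.0428
t 7.53 tcp [0.542  0.1196 0.1467] yaw [179.9  -0.   81.4] F [ 1.2  0.4 -0.1] w 0.0428 q7 [-35.  36.  32. 104. -25.  47.   1.]
"rot": []
"translation": []
```

View pics/w6.png

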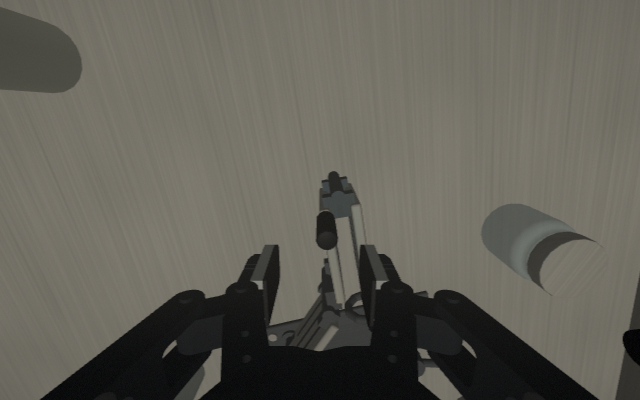

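```bash
python3 - <<'E'
from h import *
c=np.load("pics/w6_c.npy",allow_pickle=True).item(); d=np.load("pics/w6_d.npy")
for n,u,v,z in [("p2",327,238,.122),("h3",336,180,.082),("l3",357,213,.082)]: print(n,ray(c,np.array(u),np.array(v),z).round(4),pts(c,u,v,d[v,u]).round(4))
delta([(.547,.12,.085,83)])
h=np.array([.539,.034]);p=np.array([.547,.120])
print(p-h,np.hypot(*(p-h)))
E
```

```text
p2 [0.5473 0.1193 0.122 ] [0.5473 0.1198 0.1232]
h3 [0.5587 0.1458 0.082 ] [0.5595 0.1383 0.0505]
l3 [0.571  0.1182 0.082 ] [0.571  0.1184 0.0824]
t 7.53 tcp [0.542  0.1196 0.1467] yaw [179.9  -0.   81.4] F [ 1.2  0.4 -0.1] w 0.0428 q7 [-35.  36.  32. 104. -25.  47.   1.]
"rot": [[0.0, -0.0, -2.0]]
"translation": [[0.001, 0.005, 0.062]]
[0.008 0.086] 0.08637129152675672
```

```bash
python3 -m inch '{"rot":[[0,0,-2],[0,0,-2],[0,0,-2],[0,0,-2],[0,0,-2],[0,0,-8],[0,0,-14],[0,0,-20],[0,0,-26],[0,0,-32],[0,0,-38],[0,0,-44]],"translation":[[0.001,0.005,0.005],[0.001,0.005,0.04],[0.001,0.005,0.062],[0.001,0.005,0.062],[0.001,0.005,0.062],[0.001,-0.004,0.062],[-0.001,-0.013,0.062],[-0.003,-0.022,0.062],[-0.006,-0.030,0.062],[-0.010,-0.038,0.062],[-0.015,-0.046,0.062],[-0.021,-0.053,0.062]],"grip":[0.5,0.5,0.5,0.27,0.27,0.27,0.27,0.27,0.27,0.27,0.27,0.27]}'
python3 - <<'E'
from h import *
p,d=cams.camera("wrist")
c=cams.camera_params("wrist")
cv2.imwrite("pics/w7.png",p[:,:,::-1]);np.save("pics/w7_d.npy",d);np.save("pics/w7_c.npy",c,allow_pickle=True)
h=np.array([.539,.034]);r=.0865
L=[]
for a in range(131,228,8):
    t=np.radians(a); L.append((h[0]+r*np.cos(t),h[1]+r*np.sin(t),.085,a))
delta(L)
E
```

```text
time_s: 8.53
eef_pos: [0.4877, 0.1073, 0.086]
eef_rot: [3.137, 0.003, 2.196]
force: [1.7, 1.3, 0.2]
grip_width: 0.023
t 8.58 tcp [0.4854 0.1057 0.0859] yaw [1.800e+02 1.000e-01 1.259e+02] F [-1.  -0.8  0.8] w 0.0231 q7 [-25.  35.  15. 116. -16.  31.  37.]
"rot": [[0.0, 0.0, -5.0], [0.0, 0.0, -13.0], [0.0, 0.0, -21.0], [0.0, 0.0, -29.0], [0.0, 0.0, -37.0], [0.0, 0.0, -45.0], [0.0, 0.0, -53.0], [0.0, 0.0, -61.0], [-0.0, 0.0, -69.0], [-0.0, 0.0, -77.0], [-0.0, 0.0, -85.0], [-0.0, 0.0, -93.0], [-0.0, 0.0, -101.0]]
"translation": [[-0.003, -0.006, 0.001], [-0.005, -0.018, 0.001], [-0.009, -0.03, 0.001], [-0.014, -0.041, 0.001], [-0.021, -0.051, 0.001], [-0.028, -0.06, 0.001], [-0.038, -0.068, 0.001], [-0.048, -0.074, 0.001], [-0.059, -0.079, 0.001], [-0.07, -0.083, 0.001], [-0.082, -0.085, 0.001], [-0.094, -0.085, 0.001], [-0.106, -0.084, 0.001]]
```

View pics/w7.png

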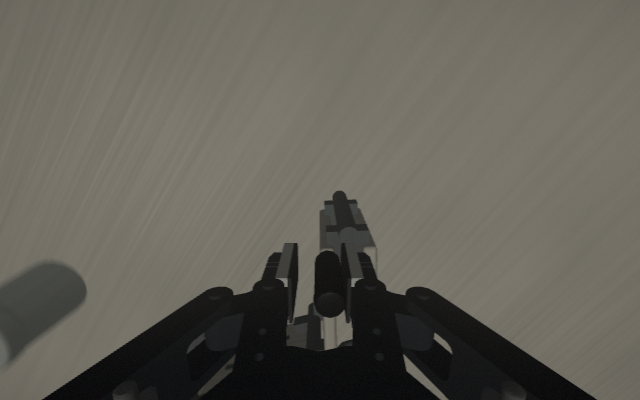

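```bash
python3 -m inch '{"rot":[[0,0,-7],[0,0,-13],[0,0,-20],[0,0,-26],[0,0,-33],[0,0,-39],[0,0,-45],[0,0,-51],[0,0,-57],[0,0,-63],[0,0,-69]],"translation":[[-0.003,-0.009,0],[-0.005,-0.018,0],[-0.008,-0.028,0],[-0.012,-0.037,0],[-0.017,-0.046,0],[-0.023,-0.053,0],[-0.028,-0.060,0],[-0.036,-0.066,0],[-0.043,-0.071,0],[-0.051,-0.075,0],[-0.059,-0.079,0]],"grip":[0.27,0.27,0.27,0.27,0.27,0.27,0.27,0.27,0.27,0.27,0.27]}'
python3 - <<'E'
from h import *
p,d=cams.camera("wrist")
c=cams.camera_params("wrist")
cv2.imwrite("pics/w8.png",p[:,:,::-1]);np.save("pics/w8_d.npy",d);np.save("pics/w8_c.npy",c,allow_pickle=True)
h=np.array([.539,.034]);r=.0865
L=[]
for a in range(201,238,6):
    t=np.radians(a); L.append((h[0]+r*np.cos(t),h[1]+r*np.sin(t),.085,a))
delta(L)
E
```

```text
time_s: 9.5
eef_pos: [0.4557, 0.013, 0.085]
eef_rot: [-3.141, -0.001, -2.885]
force: [-1.9, 1.7, 0.6]
grip_width: 0.0229
t 9.55 tcp [0.4562 0.0103 0.0849] yaw [-1.799e+02 -1.000e-01 -1.653e+02] F [-0.1 -0.7 -0.3] w 0.0229 q7 [  0.  32.  -6. 122.   7.  27.  93.]
"rot": [[-0.0, -0.0, -6.0], [-0.0, -0.0, -12.0], [-0.0, -0.0, -18.0], [-0.0, -0.0, -24.0], [-0.0, -0.0, -30.0], [-0.0, -0.0, -36.0], [-0.0, -0.0, -42.0]]
"translation": [[-0.0, -0.008, -0.0], [-0.002, -0.017, -0.0], [-0.004, -0.025, -0.0], [-0.007, -0.034, 0.0], [-0.011, -0.042, 0.0], [-0.016, -0.049, 0.0], [-0.022, -0.056, 0.0]]
```

View pics/w8.png

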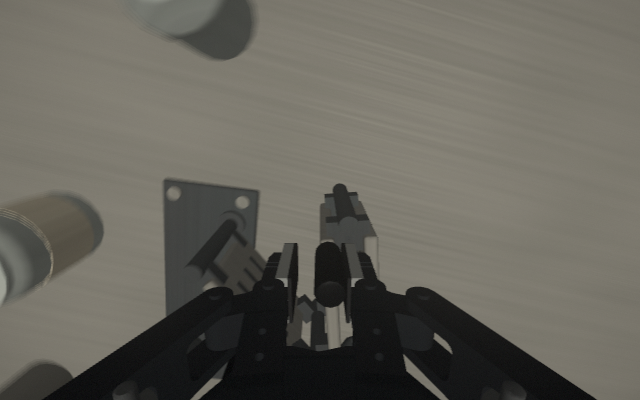

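```bash
python3 -m inch '{"rot":[[0,0,-6],[0,0,-12],[0,0,-18],[0,0,-24],[0,0,-28]],"translation":[[0,-0.008,0],[-0.002,-0.017,0],[-0.004,-0.025,0],[-0.007,-0.034,0],[-0.010,-0.039,0]],"grip":[0.27,0.27,0.27,0.27,0.27]}'
python3 - <<'E'
from h import *
p,d=cams.camera("wrist")
c=cams.camera_params("wrist")
cv2.imwrite("pics/w9.png",p[:,:,::-1]);np.save("pics/w9_d.npy",d);np.save("pics/w9_c.npy",c,allow_pickle=True)
delta([])
E
```

```text
time_s: 9.97
eef_pos: [0.4755, -0.0232, 0.0847]
eef_rot: [-3.141, -0.002, -2.4]
force: [-2.3, 1.2, 2.2]
grip_width: 0.0232
t 10.02 tcp [ 0.4764 -0.0241  0.0847] yaw [-1.799e+02 -1.000e-01 -1.375e+02] F [-0.8 -0.4 -0.1] w 0.0233 q7 [ 10.  34. -15. 118.  16.  30. 116.]
"rot": []
"translation": []
```

View pics/w9.png

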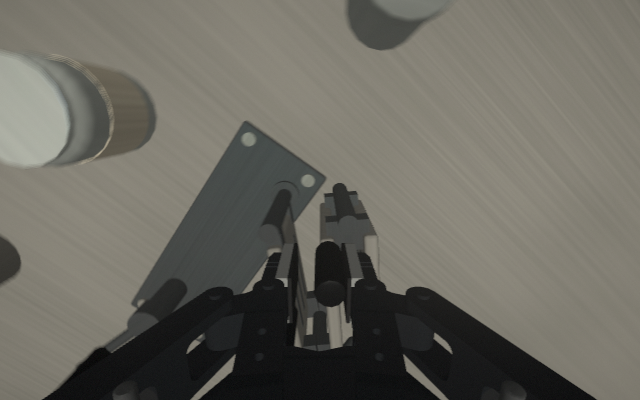

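```bash
python3 -m inch '{"rot":[[0,0,-3],[0,0,-5],[0,0,-7],[0,0,-7]],"translation":[[0,-0.004,0],[-0.001,-0.007,0],[-0.002,-0.010,0],[-0.002,-0.010,0]],"grip":[0.27,0.27,0.27,0.27]}'
python3 - <<'E'
from h import *
p,d=cams.camera("wrist")
c=cams.camera_params("wrist")
cv2.imwrite("pics/w10.png",p[:,:,::-1]);np.save("pics/w10_d.npy",d);np.save("pics/w10_c.npy",c,allow_pickle=True)
delta([])
E
```

```text
time_s: 10.35
eef_pos: [0.4797, -0.0258, 0.0842]
eef_rot: [3.134, -0.006, -2.279]
force: [-7.4, 4.2, 6.5]
grip_width: 0.0231
t 10.4 tcp [ 0.4797 -0.0258  0.0842] yaw [ 179.6   -0.3 -130.6] F [-7.1  5.2  5.7] w 0.0236 q7 [ 12.  34. -17. 117.  18.  31. 121.]
"rot": []
"translation": []
```

View pics/w10.png

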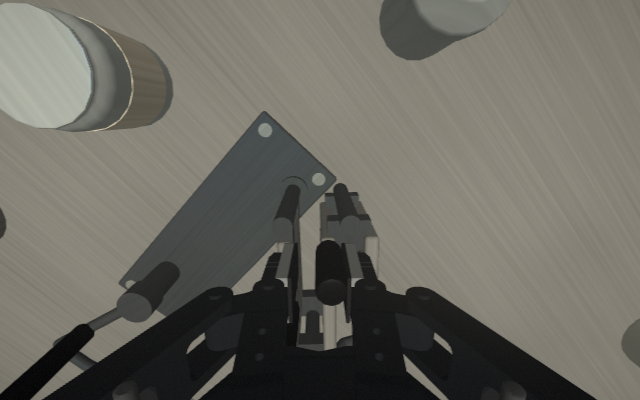

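```bash
python3 -m inch '{"rot":[[0,0,0],[0,0,0],[0,0,0],[0,0,0],[0,0,0],[0,0,0]],"translation":[[0,0.005,0],[0,0.009,0],[0,0.009,-0.02],[0,0.009,-0.055],[0,0.009,-0.09],[0,0.009,-0.10]],"grip":[0.3,0.5,0.5,0.5,0.5,0.5]}'
python3 - <<'E'
from h import *
p,d=cams.camera("wrist")
c=cams.camera_params("wrist")
cv2.imwrite("pics/w11.png",p[:,:,::-1]);np.save("pics/w11_d.npy",d);np.save("pics/w11_c.npy",c,allow_pickle=True)
p,d=cams.camera("top")
cv2.imwrite("pics/t2.png",cv2.resize(p[150:280,200:400,::-1],None,fx=4,fy=4,interpolation=cv2.INTER_CUBIC))
delta([])
E
```

```text
time_s: 10.9
eef_pos: [0.4803, -0.0217, 0.189]
eef_rot: [-3.134, 0.006, -2.279]
force: [0.0, -0.3, -0.3]
grip_width: 0.0427
t 11.0 tcp [ 0.4792 -0.022   0.1868] yaw [-179.6    0.2 -130.5] F [-0.4 -0.2 -0.3] w 0.0427 q7 [ 16.  25. -22. 112.  13.  45. 126.]
"rot": []
"translation": []
```

View pics/w11.png

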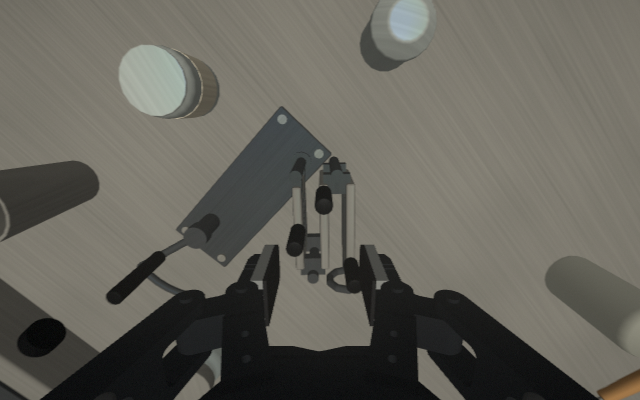

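View pics/t2.png

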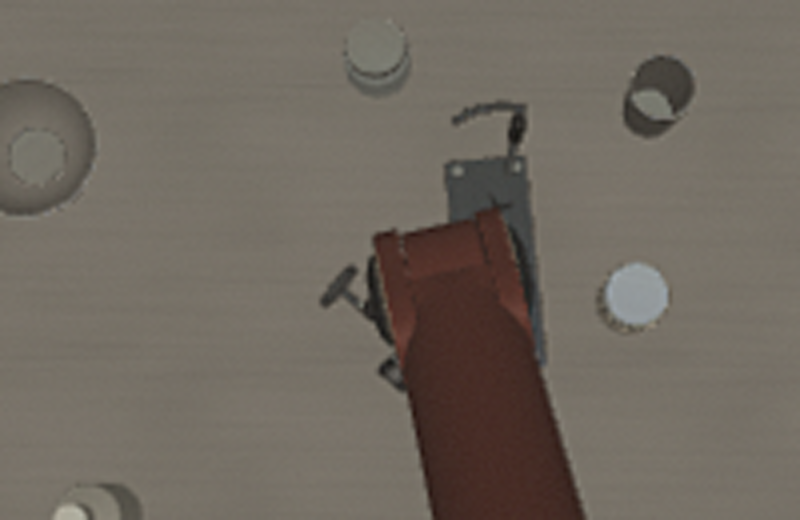

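```bash
python3 - <<'E'
from h import *
p=cv2.imread("pics/w11.png")
cv2.imwrite("pics/w11c.png",cv2.resize(p[140:300,260:400],None,fx=5,fy=3.75,interpolation=cv2.INTER_CUBIC))
E
```

```text
(no output)
```

View pics/w11c.png

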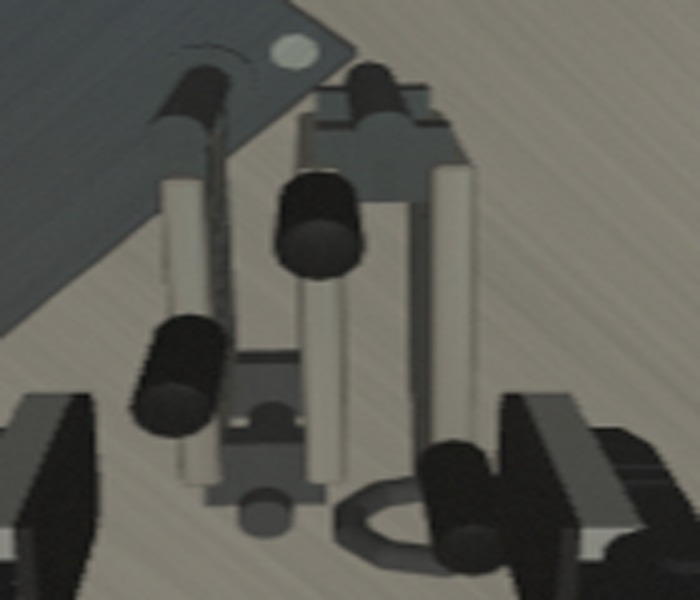

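```bash
python3 - <<'E'
from h import *
c=np.load("pics/w11_c.npy",allow_pickle=True).item()
A=lambda u,v,z=.082: ray(c,np.array(260+u/5),np.array(140+v/3.75),z)
for n,a,b in [("l1",(183,195),(203,475)),("l2",(322,290),(324,475)),("l3",(453,190),(452,430))]:
    a=A(*a);b=A(*b);q=b-a;print(n,a.round(4),b.round(4),np.degrees(np.arctan2(q[1],q[0])).round(1))
for n,a in [("p1",(172,408)),("p2",(320,245)),("p3",(475,545))]: print(n,A(*a,.122).round(4))
print("h2",A(265,510).round(4),"h3",A(387,130).round(4))
E
```

```text
l1 [ 0.4919 -0.0404  0.082 ] [0.5387 0.0177 0.082 ] 51.2
l2 [ 0.4886 -0.0062  0.082 ] [0.5209 0.0328 0.082 ] 50.3
l3 [ 0.4547 -0.0104  0.082 ] [0.4941 0.0386 0.082 ] 51.2
p1 [ 0.5145 -0.0129  0.122 ]
p2 [ 0.4732 -0.0254  0.122 ]
p3 [0.4985 0.0442 0.122 ]
h2 [0.5363 0.0332 0.082 ] h3 [ 0.4545 -0.0291  0.082 ]
```

```bash
python3 -c "
from h import *
delta([(.4985,.0442,.147,231),(.4985,.0442,.085,231)])"
```

```text
t 11.0 tcp [ 0.4792 -0.022   0.1868] yaw [-179.6    0.2 -130.5] F [-0.4 -0.2 -0.3] w 0.0427 q7 [ 16.  25. -22. 112.  13.  45. 126.]
"rot": [[-0.0, 0.0, -2.0], [-0.0, 0.0, -2.0]]
"translation": [[-0.063, 0.029, 0.04], [-0.062, 0.029, 0.102]]
```

```bash
python3 -m inch '{"rot":[[0,0,-2],[0,0,-2],[0,0,-2],[0,0,-2],[0,0,-2],[0,0,-2],[0,0,-2],[0,0,-2]],"translation":[[-0.03,0.014,0.01],[-0.063,0.029,0.02],[-0.063,0.029,0.03],[-0.063,0.029,0.065],[-0.063,0.029,0.1],[-0.063,0.029,0.102],[-0.063,0.029,0.102],[-0.063,0.029,0.102]],"grip":[0.5,0.5,0.5,0.5,0.5,0.27,0.27,0.27]}'
python3 - <<'E'
from h import *
p,d=cams.camera("wrist")
cv2.imwrite("pics/w12.png",p[:,:,::-1])
h=np.array([.483,-.052]);r=.0976
L=[]
for k in range(5,51,5):
    t=np.radians(80.8-k); L.append((h[0]+r*np.cos(t),h[1]+r*np.sin(t),.085,231-k))
delta(L)
E
```

```text
time_s: 11.67
eef_pos: [0.4976, 0.0437, 0.0819]
eef_rot: [-3.138, 0.0, -2.243]
force: [2.0, -1.6, 2.8]
grip_width: 0.0235
t 11.72 tcp [0.4971 0.044  0.0819] yaw [-179.9    0.  -128.5] F [ 2.4 -1.9  2.9] w 0.023 q7 [  4.  35. -18. 115.  19.  32. 115.]
"rot": [[-0.0, 0.0, 6.0], [-0.0, 0.0, 11.0], [-0.0, 0.0, 16.0], [-0.0, 0.0, 21.0], [-0.0, 0.0, 26.0], [-0.0, 0.0, 31.0], [-0.0, 0.0, 36.0], [-0.0, 0.0, 41.0], [-0.0, 0.0, 46.0], [-0.0, 0.0, 51.0]]
"translation": [[-0.005, -0.009, -0.003], [-0.008, -0.016, -0.003], [-0.011, -0.025, -0.003], [-0.012, -0.033, -0.003], [-0.013, -0.041, -0.003], [-0.014, -0.05, -0.003], [-0.013, -0.058, -0.003], [-0.012, -0.067, -0.003], [-0.01, -0.075, -0.003], [-0.007, -0.083, -0.003]]
```

View pics/w12.png

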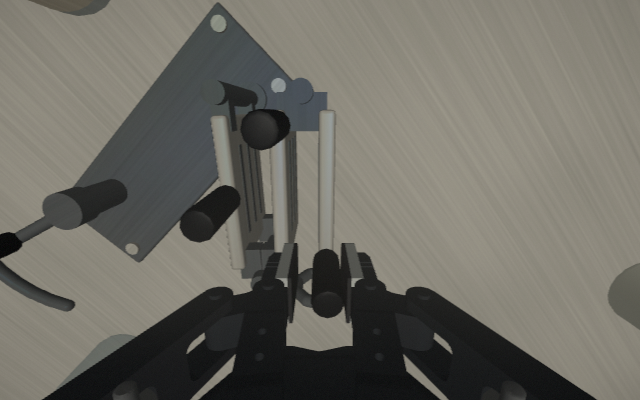

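```bash
python3 -m inch '{"rot":[[0,0,2],[0,0,6],[0,0,11],[0,0,16],[0,0,21],[0,0,26],[0,0,31],[0,0,36],[0,0,39],[0,0,39]],"translation":[[-0.001,-0.002,-0.005],[-0.005,-0.009,-0.005],[-0.008,-0.016,-0.005],[-0.011,-0.025,-0.005],[-0.012,-0.033,-0.005],[-0.013,-0.041,-0.005],[-0.014,-0.050,-0.005],[-0.013,-0.058,-0.005],[-0.012,-0.064,-0.005],[-0.012,-0.064,-0.005]],"grip":[0.27,0.27,0.27,0.27,0.27,0.27,0.27,0.27,0.27,0.27]}'
python3 - <<'E'
from h import *
p,d=cams.camera("wrist")
c=cams.camera_params("wrist")
cv2.imwrite("pics/w13.png",p[:,:,::-1]);np.save("pics/w13_d.npy",d);np.save("pics/w13_c.npy",c,allow_pickle=True)
h=np.array([.483,-.052]);r=.0976
L=[]
for k in (40,45,50):
    t=np.radians(80.8-k); L.append((h[0]+r*np.cos(t),h[1]+r*np.sin(t),.087,231-k))
delta(L)
E
```

```text
time_s: 12.55
eef_pos: [0.553, 0.0167, 0.0864]
eef_rot: [3.139, -0.001, -2.923]
force: [1.0, 3.0, -1.7]
grip_width: 0.0233
t 12.6 tcp [0.553  0.0167 0.0865] yaw [ 179.9   -0.  -167.3] F [ 0.7  3.1 -2.6] w 0.0227 q7 [  1.  38.  -8. 106.   8.  37.  91.]
"rot": [[0.0, -0.0, 2.0], [0.0, -0.0, 7.0], [0.0, -0.0, 12.0]]
"translation": [[-0.003, -0.006, -0.001], [-0.006, -0.013, -0.001], [-0.009, -0.021, -0.001]]
```

View pics/w13.png

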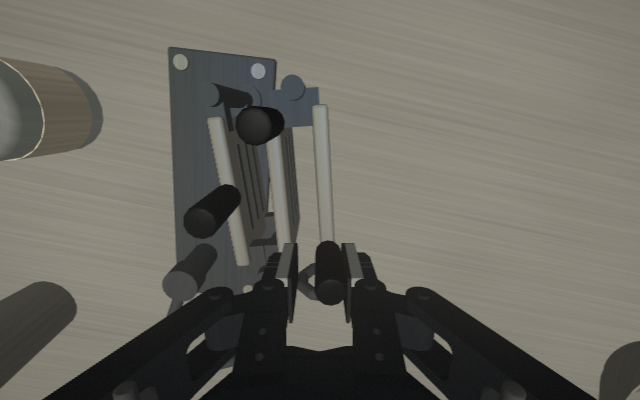

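```bash
python3 -m inch '{"rot":[[0,0,2],[0,0,4],[0,0,6],[0,0,7],[0,0,7]],"translation":[[-0.003,-0.006,0],[-0.005,-0.010,0],[-0.006,-0.014,0],[-0.007,-0.018,0],[-0.007,-0.018,0]],"grip":[0.27,0.27,0.27,0.27,0.27]}'
python3 - <<'E'
from h import *
p,d=cams.camera("wrist")
c=cams.camera_params("wrist")
cv2.imwrite("pics/w14.png",p[:,:,::-1]);np.save("pics/w14_d.npy",d);np.save("pics/w14_c.npy",c,allow_pickle=True)
delta([])
E
```

```text
time_s: 13.02
eef_pos: [0.5645, 0.0007, 0.0867]
eef_rot: [3.139, 0.001, -3.043]
force: [2.0, 4.5, -3.4]
grip_width: 0.0234
t 13.07 tcp [0.5644 0.0007 0.0867] yaw [ 179.8    0.  -174.3] F [ 2.3  4.1 -1.8] w 0.0228 q7 [  2.  38.  -6. 105.   6.  37.  88.]
"rot": []
"translation": []
```

View pics/w14.png

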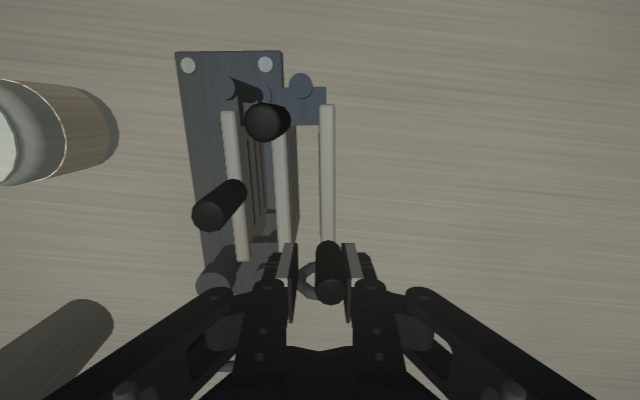

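```bash
python3 -m inch '{"rot":[[0,0,1],[0,0,1],[0,0,1],[0,0,1]],"translation":[[0,-0.003,0],[-0.001,-0.006,0],[-0.001,-0.008,0],[-0.001,-0.008,0]],"grip":[0.27,0.27,0.27,0.27]}'
python3 - <<'E'
from h import *
p,d=cams.camera("wrist")
c=cams.camera_params("wrist")
cv2.imwrite("pics/w15.png",p[:,:,::-1]);np.save("pics/w15_d.npy",d);np.save("pics/w15_c.npy",c,allow_pickle=True)
delta([])
for n,(a,b) in dict(w14=((327,120),(328,235)),).items():
    c=np.load(f"pics/{n}_c.npy",allow_pickle=True).item()
    q=ray(c,np.array(b[0]),np.array(b[1]),.082)-ray(c,np.array(a[0]),np.array(a[1]),.082); print(np.degrees(np.arctan2(q[1],q[0])))
E
```

```text
time_s: 13.4
eef_pos: [0.5648, -0.0006, 0.0867]
eef_rot: [3.131, -0.001, -3.055]
force: [-0.6, 12.9, -2.4]
grip_width: 0.023
t 13.45 tcp [ 0.5648 -0.0006  0.0867] yaw [ 1.794e+02 -1.000e-01 -1.750e+02] F [-0.9 13.1 -1. ] w 0.0229 q7 [  2.  38.  -6. 104.   5.  38.  88.]
"rot": []
"translation": []
6.770141555091627
```

View pics/w15.png

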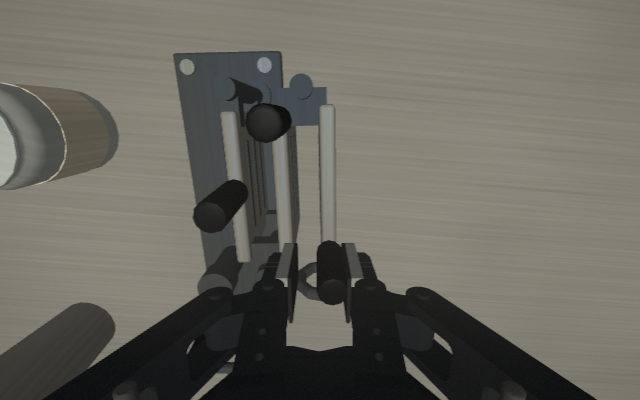

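```bash
python3 -m inch '{"rot":[[0,0,0],[0,0,0],[0,0,0],[0,0,0],[0,0,0],[0,0,0],[0,0,7],[0,0,14],[0,0,21],[0,0,28],[0,0,35],[0,0,42]],"translation":[[0,0.006,0],[0,0.010,0],[0,0.010,-0.01],[0,0.010,-0.045],[0,0.010,-0.08],[0,0.010,-0.11],[0,0.010,-0.11],[0,0.010,-0.11],[0,0.010,-0.11],[0,0.010,-0.11],[0,0.010,-0.11],[0,0.010,-0.11]],"grip":[0.3,0.5,0.5,0.5,0.5,0.5,0.5,0.5,0.5,0.5,0.5,0.5]}'
python3 - <<'E'
from h import *
delta([(.659,-.078,.19,50),(.659,-.078,.19,-8)])
E
```

```text
time_s: 14.45
eef_pos: [0.5648, -0.0014, 0.1981]
eef_rot: [-3.14, 0.001, 2.481]
force: [0.3, -1.0, 0.3]
grip_width: 0.0424
t 14.45 tcp [ 0.5648 -0.0014  0.1981] yaw [-1.799e+02  1.000e-01  1.421e+02] F [ 0.3 -1.   0.3] w 0.0424 q7 [-6. 30.  5. 99. -3. 52. 53.]
"rot": [[-0.0, 0.0, 92.0], [0.0, 0.0, 150.0]]
"translation": [[-0.121, -0.003, 0.008], [-0.121, -0.003, 0.008]]
```

```bash
python3 -m inch '{"rot":[[0,0,7],[0,0,14],[0,0,21],[0,0,28],[0,0,35],[0,0,42],[0,0,49],[0,0,56],[0,0,63],[0,0,70],[0,0,77],[0,0,84]],"translation":[[-0.02,0,0],[-0.04,0,0],[-0.06,0,0],[-0.08,0,0],[-0.10,0,0],[-0.121,-0.003,0],[-0.121,-0.003,0],[-0.121,-0.003,0],[-0.121,-0.003,0],[-0.121,-0.003,0],[-0.121,-0.003,0],[-0.121,-0.003,0]],"grip":[0.5,0.5,0.5,0.5,0.5,0.5,0.5,0.5,0.5,0.5,0.5,0.5]}'
python3 -m inch '{"rot":[[0,0,7],[0,0,14],[0,0,21],[0,0,28],[0,0,35],[0,0,42],[0,0,49],[0,0,56],[0,0,63],[0,0,66],[0,0,66]],"translation":[[0,0,0.01],[0,0,0.02],[0,0,0.03],[0,0,0.04],[0,0,0.04],[0,0,0.04],[0,0,0.04],[0,0,0.04],[0,0,0.04],[0,0,0.04],[0,0,0.04]],"grip":[0.5,0.5,0.5,0.5,0.5,0.5,0.5,0.5,0.5,0.5,0.5]}'
python3 - <<'E'
from h import *
p,d=cams.camera("wrist")
c=cams.camera_params("wrist")
cv2.imwrite("pics/w16.png",p[:,:,::-1]);np.save("pics/w16_d.npy",d);np.save("pics/w16_c.npy",c,allow_pickle=True)
p,d=cams.camera("top")
cv2.imwrite("pics/t3.png",cv2.resize(p[150:280,200:400,::-1],None,fx=4,fy=4,interpolation=cv2.INTER_CUBIC))
delta([])
E
```

```text
time_s: 15.45
eef_pos: [0.6589, -0.0769, 0.1982]
eef_rot: [3.141, 0.001, 1.015]
force: [-0.3, 0.3, 0.2]
grip_width: 0.0425
time_s: 16.37
eef_pos: [0.6591, -0.0763, 0.1579]
eef_rot: [3.141, 0.0, -0.131]
force: [0.5, -0.1, -0.2]
grip_width: 0.0428
t 16.47 tcp [ 0.6593 -0.0761  0.1578] yaw [180.   -0.   -7.3] F [0.  0.2 0.1] w 0.043 q7 [-18.  47.  45.  85. -35.  63. -64.]
"rot": []
"translation": []
```

View pics/w16.png

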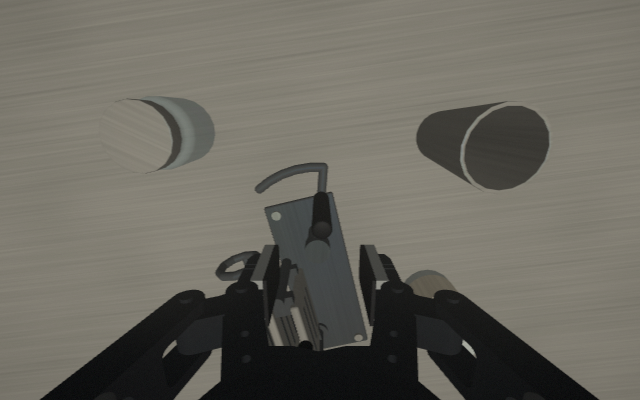

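View pics/t3.png

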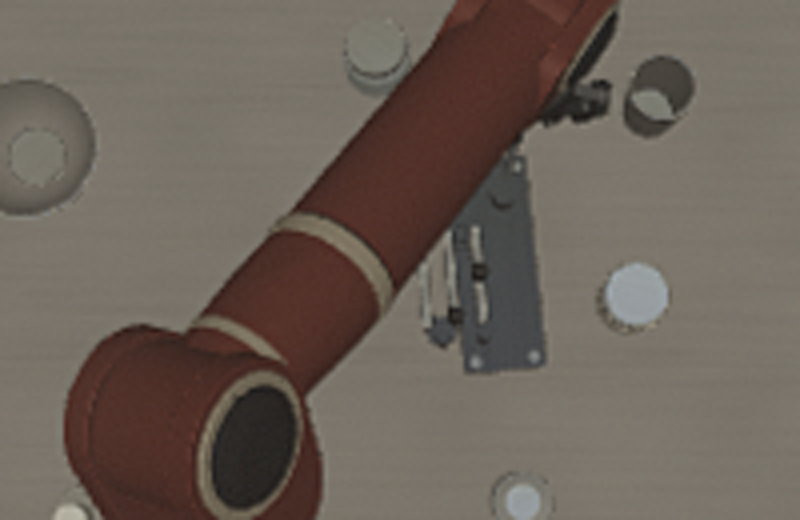

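```bash
python3 - <<'E'
from h import *
c=np.load("pics/w16_c.npy",allow_pickle=True).item(); d=np.load("pics/w16_d.npy")
for n,u,v,z in [("pin",321,231,.122),("hub",318,242,.054),("tip",258,189,.045),("eye",238,265,.045),("jar",137,135,.085)]: print(n,ray(c,np.array(u),np.array(v),z).round(4),pts(c,u,v,d[v,u]).round(4))
delta([(.661,-.077,.09,-8)])
E
```

```text
pin [ 0.6594 -0.0776  0.122 ] [ 0.6599 -0.0776  0.1231]
hub [ 0.6203 -0.0704  0.054 ] [ 0.6208 -0.0705  0.0551]
tip [ 0.675  -0.0228  0.045 ] [ 0.6762 -0.0241  0.0502]
eye [0.6017 0.0112 0.045 ] [0.5786 0.0279 0.0006]
jar [0.735  0.0464 0.085 ] [0.735  0.0458 0.086 ]
t 16.47 tcp [ 0.6593 -0.0761  0.1578] yaw [180.   -0.   -7.3] F [0.  0.2 0.1] w 0.043 q7 [-18.  47.  45.  85. -35.  63. -64.]
"rot": [[0.0, -0.0, 1.0]]
"translation": [[0.002, 0.001, 0.068]]
```

```bash
python3 -m inch '{"rot":[[0,0,0],[0,0,0],[0,0,0],[0,0,0],[0,0,-6],[0,0,-12],[0,0,-18],[0,0,-24],[0,0,-30],[0,0,-36],[0,0,-42],[0,0,-45]],"translation":[[0.001,0.001,0.03],[0.001,0.001,0.068],[0.001,0.001,0.068],[0.001,0.001,0.068],[0.001,-0.004,0.068],[0,-0.009,0.068],[-0.001,-0.014,0.068],[-0.003,-0.019,0.068],[-0.006,-0.024,0.068],[-0.009,-0.028,0.068],[-0.012,-0.032,0.068],[-0.014,-0.034,0.068]],"grip":[0.5,0.5,0.27,0.27,0.27,0.27,0.27,0.27,0.27,0.27,0.27,0.27]}'
python3 - <<'E'
from h import *
p,d=cams.camera("wrist")
c=cams.camera_params("wrist")
cv2.imwrite("pics/w17.png",p[:,:,::-1]);np.save("pics/w17_d.npy",d);np.save("pics/w17_c.npy",c,allow_pickle=True)
h=np.array([.611,-.0706]);r=.05
L=[]
for a in range(43,98,6):
    t=np.radians(a); L.append((h[0]+r*np.cos(t),h[1]+r*np.sin(t),.089,a))
delta(L)
E
```

```text
time_s: 17.47
eef_pos: [0.6531, -0.0414, 0.0931]
eef_rot: [3.134, -0.005, 0.661]
force: [2.7, -1.2, -0.8]
grip_width: 0.0231
t 17.52 tcp [ 0.6528 -0.0409  0.093 ] yaw [179.6  -0.3  37.9] F [ 2.1 -0.5  0.4] w 0.023 q7 [-15.  47.  30.  90. -29.  50. -26.]
"rot": [[0.0, -0.0, -5.0], [0.0, -0.0, -11.0], [0.0, -0.0, -17.0], [0.0, -0.0, -23.0], [0.0, -0.0, -29.0], [0.0, -0.0, -35.0], [0.0, -0.0, -41.0], [0.0, -0.0, -47.0], [0.0, -0.0, -53.0], [0.0, -0.0, -59.0]]
"translation": [[-0.001, -0.007, 0.004], [-0.002, -0.012, 0.004], [-0.003, -0.017, 0.004], [-0.005, -0.022, 0.004], [-0.008, -0.027, 0.004], [-0.01, -0.031, 0.004], [-0.014, -0.035, 0.004], [-0.017, -0.039, 0.004], [-0.021, -0.042, 0.004], [-0.026, -0.045, 0.004]]
```

View pics/w17.png

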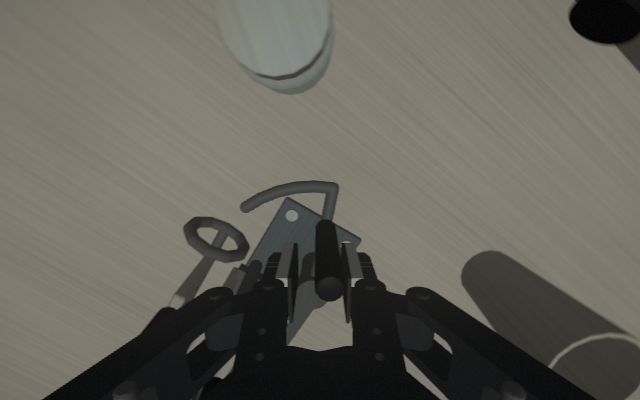

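```bash
python3 -m inch '{"rot":[[0,0,-5],[0,0,-11],[0,0,-17],[0,0,-23],[0,0,-29],[0,0,-35],[0,0,-41],[0,0,-43]],"translation":[[-0.001,-0.007,0.002],[-0.002,-0.012,0.002],[-0.003,-0.017,0.002],[-0.005,-0.022,0.002],[-0.008,-0.027,0.002],[-0.010,-0.031,0.002],[-0.014,-0.035,0.002],[-0.015,-0.037,0.002]],"grip":[0.27,0.27,0.27,0.27,0.27,0.27,0.27,0.27]}'
python3 - <<'E'
from h import *
p,d=cams.camera("wrist")
c=cams.camera_params("wrist")
cv2.imwrite("pics/w18.png",p[:,:,::-1]);np.save("pics/w18_d.npy",d);np.save("pics/w18_c.npy",c,allow_pickle=True)
h=np.array([.611,-.0706]);r=.05
L=[]
for a in range(84,103,6):
    t=np.radians(a); L.append((h[0]+r*np.cos(t),h[1]+r*np.sin(t),.089,a))
delta(L)
E
```

```text
time_s: 18.18
eef_pos: [0.629, -0.0263, 0.0917]
eef_rot: [3.107, 0.006, 1.406]
force: [23.1, -9.0, -17.3]
grip_width: 0.0231
t 18.23 tcp [ 0.6292 -0.0264  0.0917] yaw [178.    0.3  80.5] F [ 22.7  -6.5 -15.2] w 0.0231 q7 [-11.  43.  19.  96. -18.  43.   6.]
"rot": [[2.0, 0.0, -3.0], [2.0, 0.0, -9.0], [2.0, 1.0, -15.0], [2.0, 1.0, -21.0]]
"translation": [[0.003, -0.014, 0.002], [0.003, -0.019, 0.002], [0.002, -0.024, 0.002], [-0.0, -0.029, 0.002]]
```

View pics/w18.png

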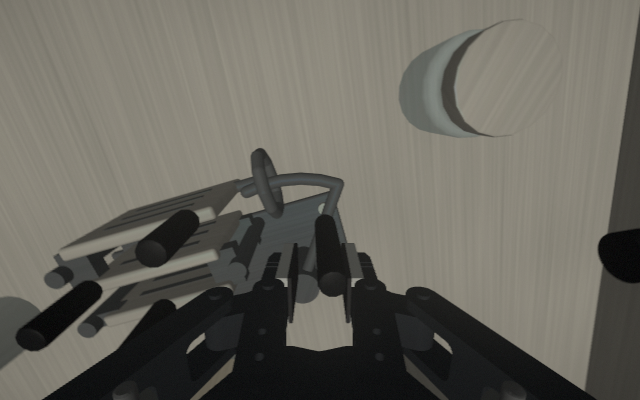

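```bash
python3 - <<'E'
from h import *
c=np.load("pics/w18_c.npy",allow_pickle=True).item(); d=np.load("pics/w18_d.npy")
for n,u,v,z in [("pin",332,287,.122),("tip",243,190,.045),("corner",341,182,.045),("ringtop",258,151,.065),("ringbot",277,213,.045),("p3",155,250,.122),("l3a",195,215,.082),("l3b",70,247,.082),("hub",305,288,.054)]: print(n,ray(c,np.array(u),np.array(v),z).round(4),pts(c,u,v,d[v,u]).round(4))
im=cv2.imread("pics/w18.png"); cv2.imwrite("pics/w18c.png",cv2.resize(im[130:330,200:400],None,fx=3,fy=3,interpolation=cv2.INTER_CUBIC))
E
```

```text
pin [ 0.6345 -0.0257  0.122 ] [ 0.6345 -0.0249  0.1232]
tip [0.5854 0.007  0.045 ] [0.5861 0.0076 0.0475]
corner [0.6506 0.0013 0.045 ] [0.6503 0.0023 0.0489]
ringtop [0.6048 0.0326 0.065 ] [0.6027 0.0314 0.054 ]
ringbot [ 0.6042 -0.0128  0.045 ] [ 0.6069 -0.0077  0.0603]
p3 [0.5644 0.0056 0.122 ] [0.565 0.006 0.123]
l3a [0.5665 0.0062 0.082 ] [0.5683 0.0073 0.0859]
l3b [ 4.935e-01 -1.000e-04  8.200e-02] [4.943e-01 2.000e-04 8.290e-02]
hub [ 0.6137 -0.0688  0.054 ] [ 0.6139 -0.0677  0.0556]
```

View pics/w18c.png

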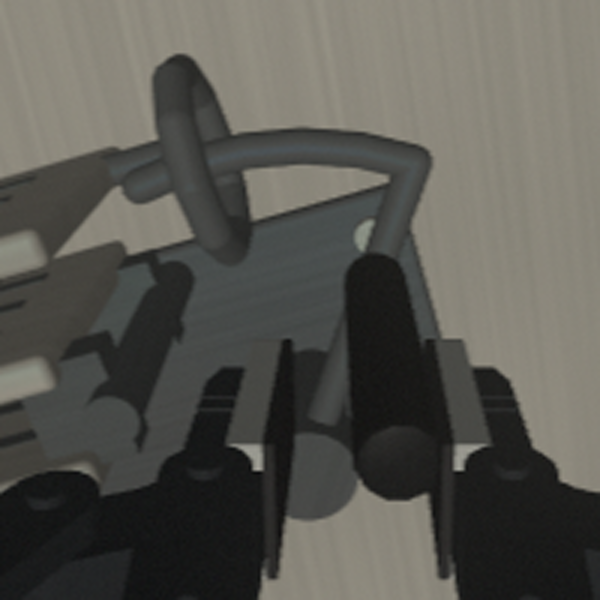

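```bash
python3 -m inch '{"rot":[[0,0,0],[0,0,0],[0,0,0],[0,0,0],[0,0,0],[0,0,0],[0,0,0],[0,0,0]],"translation":[[0,0.005,0],[0,0.011,0],[0,0.013,0],[0,0.013,-0.03],[0,0.013,-0.065],[0,0.013,-0.1],[0.03,0.013,-0.11],[0.03,0.013,-0.11]],"grip":[0.27,0.4,0.5,0.5,0.5,0.5,0.5,0.5]}'
python3 - <<'E'
from h import *
p,d=cams.camera("wrist")
c=cams.camera_params("wrist")
cv2.imwrite("pics/w19.png",p[:,:,::-1]);np.save("pics/w19_d.npy",d);np.save("pics/w19_c.npy",c,allow_pickle=True)
delta([])
E
```

```text
time_s: 18.9
eef_pos: [0.6361, 0.0141, 0.2025]
eef_rot: [3.133, -0.007, 1.413]
force: [0.4, 3.2, -0.7]
grip_width: 0.0428
t 18.95 tcp [0.6343 0.0124 0.2002] yaw [179.8  -0.3  80.9] F [-0.1 -0.4 -0.7] w 0.0426 q7 [-15.  37.  21.  87. -15.  59.   1.]
"rot": []
"translation": []
```

View pics/w19.png

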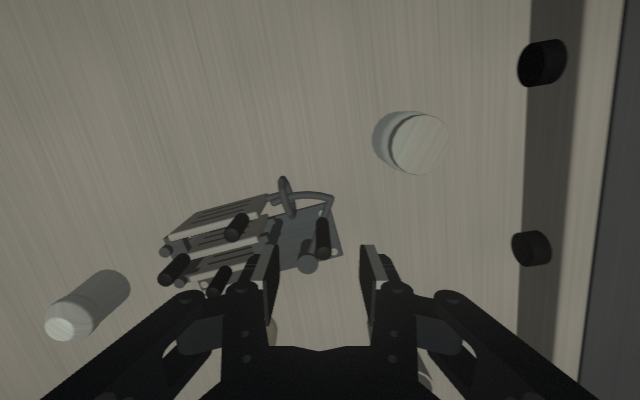

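```bash
python3 -m inch '{"rot":[[0,0,0],[0,0,0],[0,0,0],[0,0,0],[0,0,0],[0,0,0],[0,0,0],[0,0,0],[0,0,0],[0,0,0],[0,0,0],[0,0,0]],"translation":[[0,0,-0.04],[0.03,0,-0.08],[0.06,0,-0.1],[0.1,-0.02,-0.1],[0.14,-0.04,-0.1],[0.18,-0.06,-0.1],[0.22,-0.08,-0.1],[0.26,-0.1,-0.1],[0.30,-0.12,-0.1],[0.34,-0.14,-0.1],[0.36,-0.16,-0.1],[0.36,-0.16,-0.1]],"grip":[0.5,0.5,0.5,0.5,0.5,0.5,0.5,0.5,0.5,0.5,0.5,0.5]}'
python3 - <<'E'
from h import *
for n in ["scene","top"]:
    p,d=cams.camera(n); im=np.ascontiguousarray(p[:,:,::-1])
    cv2.imwrite(f"pics/{n}9.png",im); np.save(f"pics/{n}9_d.npy",d)
    x0,y0,w,h=(200,150,200,130) if n=="top" else (230,130,200,150)
    cv2.imwrite(f"pics/{n}9c.png",cv2.resize(im[y0:y0+h,x0:x0+w],None,fx=4,fy=4,interpolation=cv2.INTER_CUBIC))
E
```

```text
time_s: 19.95
eef_pos: [0.5275, 0.3986, 0.296]
eef_rot: [-3.134, -0.004, 1.42]
force: [-1.4, 1.0, 0.1]
grip_width: 0.043
```

View pics/top9c.png

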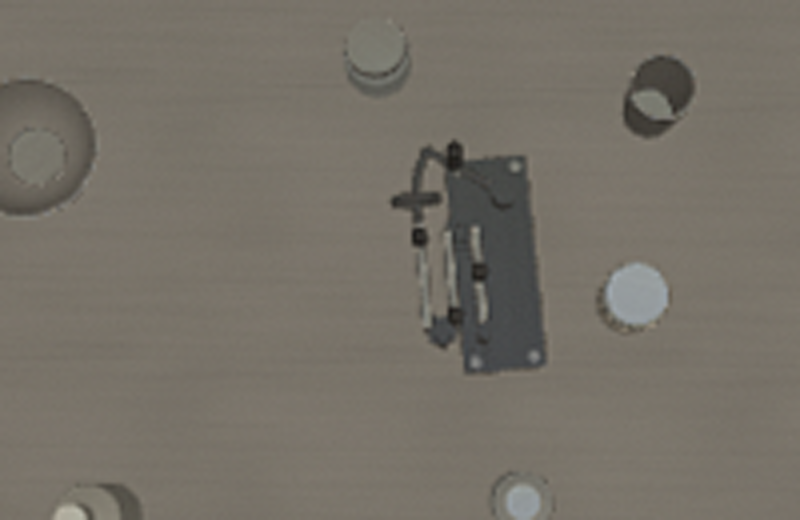

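View pics/scene9c.png

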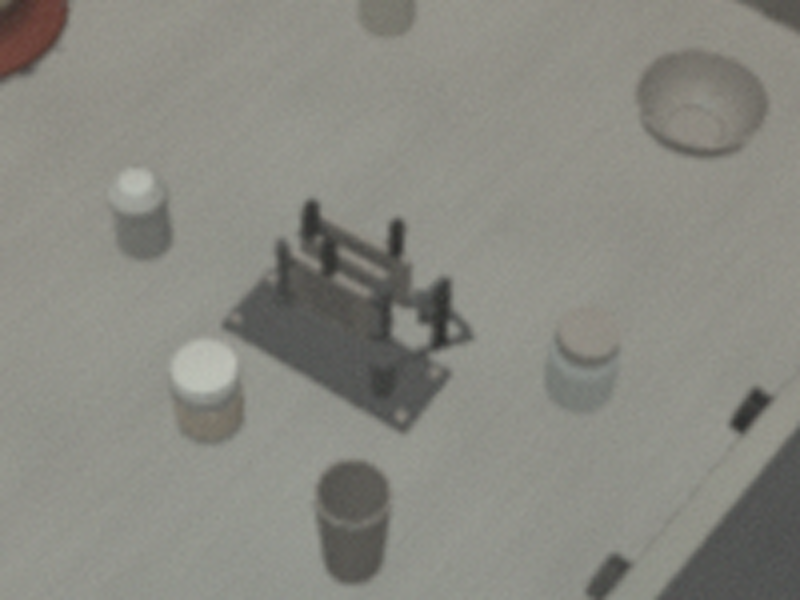

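View pics/top9.png

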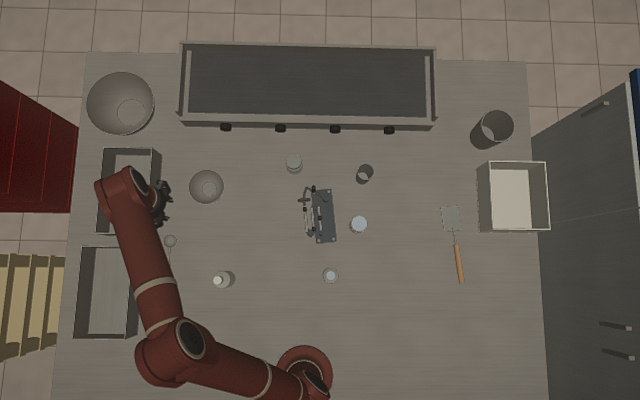

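```bash
python3 - <<'E'
from h import *
a=cv2.imread("pics/top0.png").astype(int);b=cv2.imread("pics/top9.png").astype(int)
d=np.abs(a-b).max(2)
for n,(u,v) in dict(jar=(294,163),can=(359,224),shaker=(330,275),bowl=(206,186),squeeze=(222,279),cup=(364,173),turner=(455,240),ladle=(168,275)).items(): print(n,d[v-14:v+15,u-14:u+15].mean().round(1),np.percentile(d[v-14:v+15,u-14:u+15],99))
delta([]); print(robot.sign_off())
E
```

```text
jar 5.7 8.0
can 6.0 8.0
shaker 5.9 8.0
bowl 5.0 8.0
squeeze 5.4 8.0
cup 5.4 8.0
turner 5.9 8.0
ladle 40.6 91.60000000000002
t 20.05 tcp [0.5307 0.3929 0.2963] yaw [-179.8    0.    81. ] F [ 0.7 -0.7  0.3] w 0.0429 q7 [-50.  35.  22.  74. -13.  74. -37.]
"rot": []
"translation": []
the job is handed in; nothing more can be done
None
```

I folded the guard leaf by leaf, parked it over its foot plate and closed the hook through the eye. I handed the job in at about 20 s. `sign_off()` reports no verdict, so the results below are from my own measurements.

**What I did**
- **Method:** I held the fingers loosely round each upright pin and walked it along its arc until it stopped. I never gripped a pin tightly.
- **Leaf 3:** folded first, flat against leaf 2.
- **Leaf 1:** I swung it about 22° partway, to about 0.8 rad. This kept leaf 2's pin within the arm's reach, and it is still below the 1.3 rad limit.
- **Leaves 2 and 3:** folded as a pair against leaf 1.
- **Parking:** I pushed the folded guard home by leaf 3's pin, to its end stop at about 13 N.
- **Hook:** swung through the eye until it stopped.

**Last checks**
- **Leaves:** the three leaves lie parallel to each other and to the plate within about 2°, which is inside the judged limits.
- **Hook and eye:** the hook bend is about 5 mm from the eye's centre, against the 14 mm allowed. The tip reaches about 16–19 mm past the ring, where 16 mm is expected.
- **Hook angle (disagrees):** the hook turned only about 73°, not the 92° of its full range. I take this to mean it started partly closed, about 0.3 rad. The 23 N reaction at the stop and the bend lying in the eye support that, but I could not read the joint angle directly.
- **Loose things:** seven of the eight look unchanged between the first and last top views. The ladle's check failed, with a large picture difference, most likely because the arm overlaps it in the last view. The fingers never went down near it, but I did not confirm its position.
- **Robot:** at hand-in it was about 0.3 m above the counter, touching nothing.

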